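Find the high spot of a turned plinth with a dial gauge

TASK

The round wooden plinth on the banding wheel runs out of true. Slide the dial gauge up, its plunger pointing straight at the wheel's centre, until the sprung plunger presses on the plinth's edge and the needle reads about 4 mm, and let go of it; then crank the wheel slowly round, find where the needle reads highest, and leave the plinth with that high spot standing at the plunger. Never drive the plunger to the end of its travel, do not touch the plinth itself or shift the wheel's foot on the desk, and leave the other things alone.

Things in the scene. Friction and masses are not known exactly. Their poses are not given: they have to be found in the camera images.
- wheel_axis (a point): Banding wheel, 4 kg, just standing on the desk (a sideways load over 18 N shifts it), with a pale wooden disc, the plinth: radius 95 mm, edge 48 to 74 mm above the desk. The point is on the upright turning axis, 74 mm up, level with the disc's top. The disc is a little off centre with one unmarked high spot 20 degrees long: its edge is 93.4 to 97.4 mm from the axis.
- wheel (a joint): Angle of the wheel and plinth about the axis, rad, growing anticlockwise seen from above; turns many turns both ways against a friction of 0.15 N m (3 to 4 N at the knob). A steel clamp bar (124 x 26 mm, top 80 mm above the desk) with a brass nut in the middle (to 96 mm) lies across the plinth and turns with it.
- knob (a point): Centre, half-way up, of the red crank knob standing upright near one end of the clamp bar, 48 mm from the axis: 16 mm across, from 84 to 121 mm above the desk. It spins freely on its own pin, so it can be held while the wheel is cranked round without turning the hand.
- gauge_grip (a point): Loose dial gauge on a blue steel block, 0.9 kg, standing on the desk. The point is the centre of the tall rear block, the place to grasp: 46 mm along its x, 50 mm along its y, 64 mm high. The plunger points along its -y, 61 mm above the desk, in line with the middle of the block; its brass tip is 151 mm ahead of the point when fully out.
- stand: The same dial gauge as a whole, origin on the desk under the rear block's centre, axes as gauge_grip. Ahead of the block along -y are a foot 12 mm high and the round dial, 84 mm across, centred 75 mm ahead, its top 73 mm above the desk.
- needle (a joint): Red needle on the gauge's white dial, rad: 0 with the plunger fully out (needle pointing the way the plunger points), growing clockwise seen from above as the plunger is pressed in, 0.5236 rad (30 degrees, one tick) per mm. Full travel 10 mm (5.24 rad); the spring pushes 0.9 N when out, 2.4 N at the end.
- paint_jar: Bystander: jar 60 mm across, 75 mm high; origin under its centre.
- ink_bottle: Bystander: small bottle 40 mm across, 65 mm high; origin under its centre.
- tape_roll: Bystander: yellow roll of tape 90 mm across, 24 mm high, lying flat; origin under its centre.
- brush: Bystander: brush 200 mm long lying on the desk along its x axis; origin under its middle.
- tin: Bystander: open metal tin 75 x 150 x 28 mm; origin under its centre.
- tumbler: Bystander: glass 68 mm across, 100 mm high; origin under its centre.
- marker: Bystander: green marker 130 mm long lying along its x axis; origin under its middle.
There are look-alikes about, which are no part of the job. What is shaped like the stand but pink is not meant. Leave any blue look-alike of the part that bears wheel_axis alone.

How it is judged:
By the outcome, as a careful person would: the job done as asked, in the order asked, and still so for the second after the job is handed in, with the robot touching nothing.
It also fails if it takes over 72 s, if anything falls off the work surface, if the arm or the gripper's body presses on something with over 40 N, if the wrist force passes 120 N, or if a joint passes its speed limit or range.

ROBOT

A 7-joint arm with a two-finger parallel gripper is mounted at the origin on the work surface. World frame = base frame: x ahead of the robot, y to its left, z up, the work surface at z = 0. Lengths are in m, angles in rad, forces in N, time in s.
With the tool pointing down it reaches from about 0.4 to 0.85 m from the base axis. Payload 6.9 kg.
Tool frame: the origin (TCP) lies at the very end of the fingers, on their centre line; the grasp point (between the pads) lies 19 mm behind it (r.hold_point_z is the distance from the TCP to the grasp point, in m); y points along the fingers, z is the direction in which the jaws open and shut, and the axes are right-handed (so a half turn about y gives the same grasp; the last joint's range is limited). The gripper opens to 85 mm and grips with 20 to 120 N. Pads are 22 mm wide; open, the fingers measure 114 mm over their backs; the gripper's body (76 mm by 85 mm) begins 54 mm behind the grasp point. The pads swing forward as they close: fully open they stand 13 mm farther back than shut.
Start: joints at [1.425, 0.507, -0.238, 1.5, 0.126, 1.149, -0.155], TCP at [0.155, -0.605, 0.231] pointing down, gripper open.
Joint ranges: [-3.08, 3.08], [-0.24, 2.05], [-1.43, 1.35], [0, 2.5], [-1.52, 4.66], [0.17, 1.96], [-2.89, 2.89]. Speed limits (rad/s): [2.39, 2.39, 3.14, 3.14, 3.14, 3.14, 3.14].

INTERFACE

Orientations are given as a 3x3 rotation matrix whose columns are the frame's x, y, z axes.
In Python, from bench import sense, grab_frame, calibration, order, r gives the robot as it stands.
- The arm moves only by the tool step_arm, never from a script. Its argument "plan" is text: rows parted by semicolons, each of 7 numbers parted by spaces: the finger opening in m, from 0 to 0.0854, then the shift along the world's x, y, z in m, then the turn, a rotation vector about the world's x, y, z in degrees. In form: fingers tx ty tz wx wy wz; .... A call has exactly 10 rows; each row shifts and turns the commanded pose from where the row before left it; what a row does not reach is not made up. A row lasts 1/10 s, in which the tool goes at most 50 mm and 8.59 degrees, less where a joint would pass 70% of its speed; a pose out of reach is approached as far as the arm can. A call is refused whole if a number of a shift passes 0.05 or a number of a turn 8.59, either way. A call with a gripper value outside its range is refused whole. The fingers move at their own pace and stop on an object; "squeeze" is the grip in N (left out, the last holds). Time passes only in rows, so rows that do not move let the fingers close, or fill a call up. It gives the time, the measured TCP pose, the force and the opening at its end, in the units of the state.
- sense(): the state, without advancing time (a new reading comes with each control period).
- grab_frame(name): name is "scene" or "top" or "wrist"; returns the picture (480x640x3 uint8, red, green, blue); there is no depth.
- calibration(name): a dict with "K" (3x3 intrinsics, pixels), "T" (4x4, takes a point from camera to world coordinates); the wrist camera has in their place "T_tool_cam" (4x4, takes a point from camera to tool coordinates, whose origin is the TCP and whose axes are the tool frame's). Camera axes: x right, y down, z forward; pixel columns grow to the right and rows downward; lengths in m; the calibration is good to about 2 mm. The wrist camera is an equidistant fisheye: a pixel r from the principal point sees the ray r / f radians off the axis. A picture is of the moment at which its call begins: read the wrist's pose just before it. calibration takes no time and is no camera call.
- order.job_done(): hands the job in, once; it reports no verdict.
The state is a dict: "time": time; "joint_pos": joint angles; "joint_vel": joint speeds; "joint_torque": joint torques, N m; "position": TCP position; "eef_rot": TCP orientation; "ft_force": force on the tool from outside, world axes, zero at the start; "ft_torque": the same for the moment, N m; "width": opening from 0.0 (shut) to 1.0 (fully open).
Only numpy, scipy, OpenCV 4.12 (cv2) and the standard library are available. Lean on these libraries where they do the work, as an engineer would, in place of code of your own. Each camera call takes 0.05 s, during which the arm holds its last target.

## Working session

There is one attempt and no reset: what is moved stays moved. The work goes in short steps, Python scripts to look and compute and a tool call to move; the robot and the scene stay as the last step left them, time stands still between calls to the robot, and variables do not carry over. Pictures are saved under pics/ and viewed, and the job is handed in when it is done.

Besides the shell and the picture viewer there is one more tool, called after "Call:" by a JSON object that holds its "name" and its "arguments". step_arm: Moves the arm, as the interface text tells. Its arguments: {"type":"object","properties":{"plan":{"type":"string"},"squeeze":{"type":"number"}},"required":["plan"]}

```bash
mkdir -p pics; ls; python3 - <<'E'
from bench import sense, grab_frame, calibration, order, r
import cv2,numpy as np
np.set_printoptions(precision=4,suppress=True)
s=sense();print(s)
for n in("scene","top","wrist"):
    cv2.imwrite(f"pics/{n}0.png",grab_frame(n)[:,:,::-1]);print(n,calibration(n))
print(r.hold_point_z)
E
```

```text
pics
{'time': 0.0, 'joint_pos': array([ 1.4255,  0.5084, -0.2375,  1.5011,  0.1257,  1.1489, -0.1548]), 'joint_vel': array([-0.001 , -0.0013,  0.001 , -0.0006,  0.0018, -0.0004, -0.0008]), 'joint_torque': array([ -0.0002, -62.0598,  -2.1864, -24.9649,   0.0128,   0.0118,
         0.    ]), 'position': array([ 0.1549, -0.605 ,  0.2304]), 'eef_rot': array([[-0.9687, -0.0005,  0.2482],
       [-0.2482,  0.0018, -0.9687],
       [ 0.    , -1.    , -0.0018]]), 'ft_force': array([-0.6672, -0.1818,  0.0264]), 'ft_torque': array([ 0.0091, -0.0213, -0.046 ]), 'width': 0.9988000158384899}
scene {'K': array([[486.691 ,   0.    , 317.4754],
       [  0.    , 486.691 , 242.1442],
       [  0.    ,   0.    ,   1.    ]]), 'T': array([[ 0.7504,  0.5019, -0.4302,  1.1019],
       [ 0.6609, -0.5579,  0.5019, -0.6503],
       [ 0.0119, -0.661 , -0.7503,  1.0728],
       [ 0.    ,  0.    ,  0.    ,  1.    ]])}
top {'K': array([[475.838 ,   0.    , 321.6736],
       [  0.    , 475.838 , 234.5361],
       [  0.    ,   0.    ,   1.    ]]), 'T': array([[ 0.0122, -0.9877,  0.1557,  0.3285],
       [-0.9999, -0.0133, -0.006 ,  0.0188],
       [ 0.008 , -0.1556, -0.9878,  1.4257],
       [ 0.    ,  0.    ,  0.    ,  1.    ]])}
wrist {'K': array([[371.6483,   0.    , 320.8462],
       [  0.    , 371.6483, 232.7634],
       [  0.    ,   0.    ,   1.    ]]), 'T_tool_cam': array([[ 0.0014,  0.9456,  0.3253, -0.0823],
       [-0.0009, -0.3253,  0.9456, -0.1425],
       [ 1.    , -0.0016,  0.0004,  0.0008],
       [ 0.    ,  0.    ,  0.    ,  1.    ]])}
0.0187
```

View pics/top0.png

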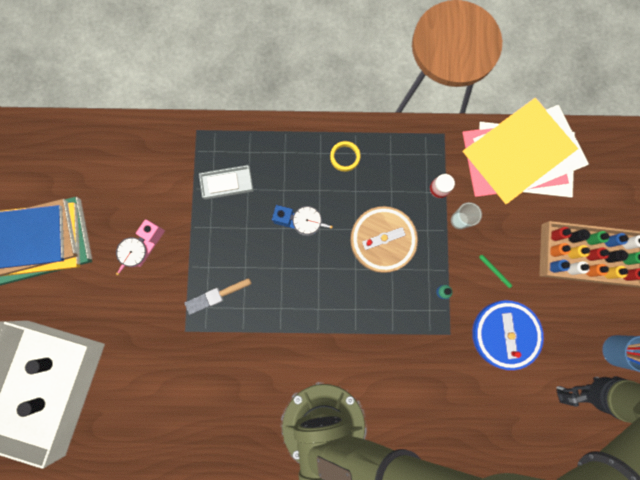

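View pics/scene0.png

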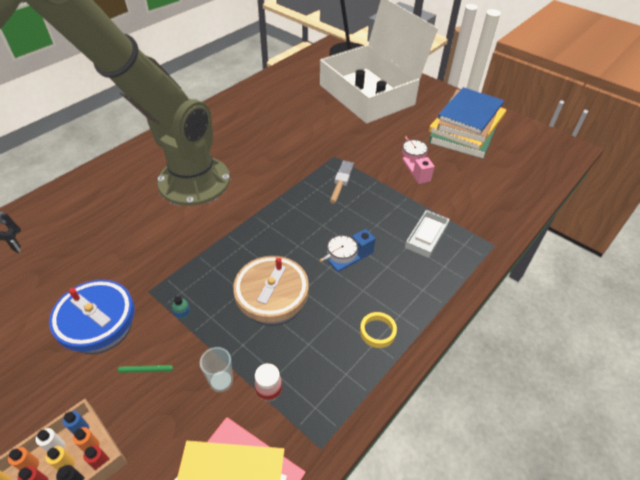

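View pics/wrist0.png

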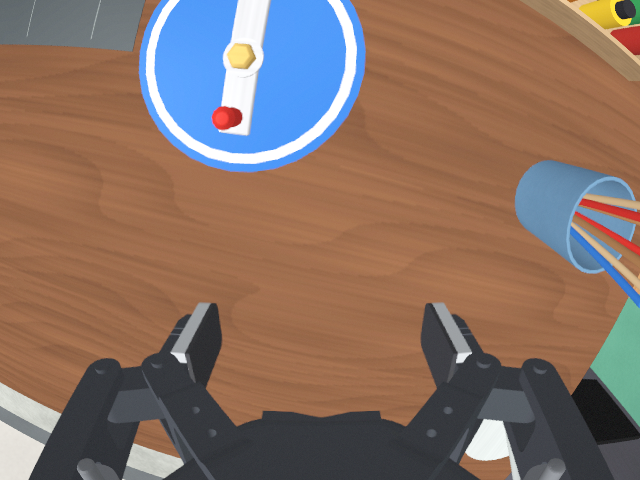

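The top view shows two wheels, wooden at (384,239) and blue at (508,336), and two gauges, blue at (283,215) and pink at (149,233). The wooden plinth and the blue gauge fit the description. I'll confirm in enlarged crops.

```bash
cat > h.py <<'E'
from bench import sense, grab_frame, calibration, order, r
import cv2,numpy as np
np.set_printoptions(precision=4,suppress=True)
def ray(n,u,v,z,s=None):
    """pixel -> world point at height z"""
    c=calibration(n);K=c["K"]
    if n=="wrist":
        x=(u-K[0,2])/K[0,0];y=(v-K[1,2])/K[1,1];t=np.hypot(x,y)+1e-12
        d=np.array([np.sin(t)*x/t,np.sin(t)*y/t,np.cos(t)])
        T=np.eye(4);T[:3,:3]=s["eef_rot"];T[:3,3]=s["position"];T=T@c["T_tool_cam"]
    else:
        d=np.array([(u-K[0,2])/K[0,0],(v-K[1,2])/K[1,1],1]);T=c["T"]
    d=T[:3,:3]@d;o=T[:3,3]
    return o+d*(z-o[2])/d[2]
def proj(n,p,s=None):
    c=calibration(n);K=c["K"]
    if n=="wrist":
        T=np.eye(4);T[:3,:3]=s["eef_rot"];T[:3,3]=s["position"];T=T@c["T_tool_cam"]
    else: T=c["T"]
    q=np.linalg.inv(T)@np.append(p,1)
    if n=="wrist":
        h=np.hypot(q[0],q[1]);t=np.arctan2(h,q[2]);k=t/(h+1e-12)
        return K[0,0]*q[0]*k+K[0,2],K[1,1]*q[1]*k+K[1,2]
    return K[0,0]*q[0]/q[2]+K[0,2],K[1,1]*q[1]/q[2]+K[1,2]
def crop(img,x0,y0,w,h,k,out):
    cv2.imwrite(out,cv2.resize(img[y0:y0+h,x0:x0+w,::-1],None,fx=k,fy=k,interpolation=cv2.INTER_CUBIC))
E
python3 - <<'E'
from h import *
t=cv2.imread("pics/top0.png")[:,:,::-1];s=cv2.imread("pics/scene0.png")[:,:,::-1]
crop(t,260,185,160,100,5,"pics/top0c.png");crop(s,220,215,165,120,4.8,"pics/scene0c.png")
E
```

```text
(no output)
```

View pics/top0c.png

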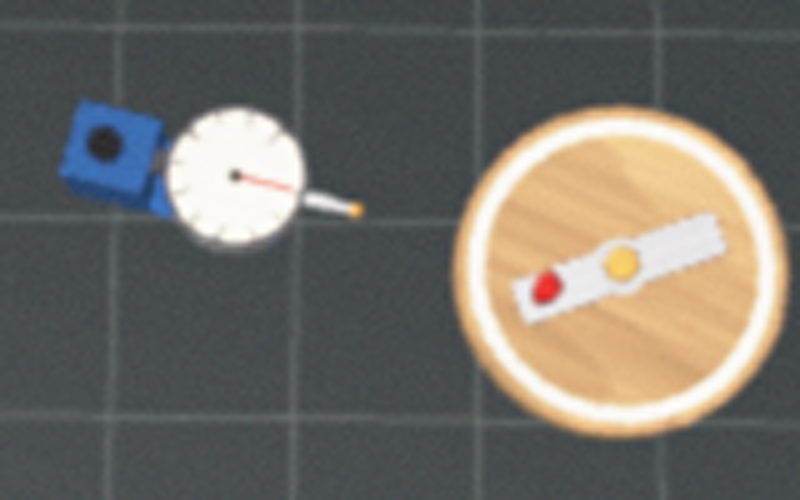

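View pics/scene0c.png

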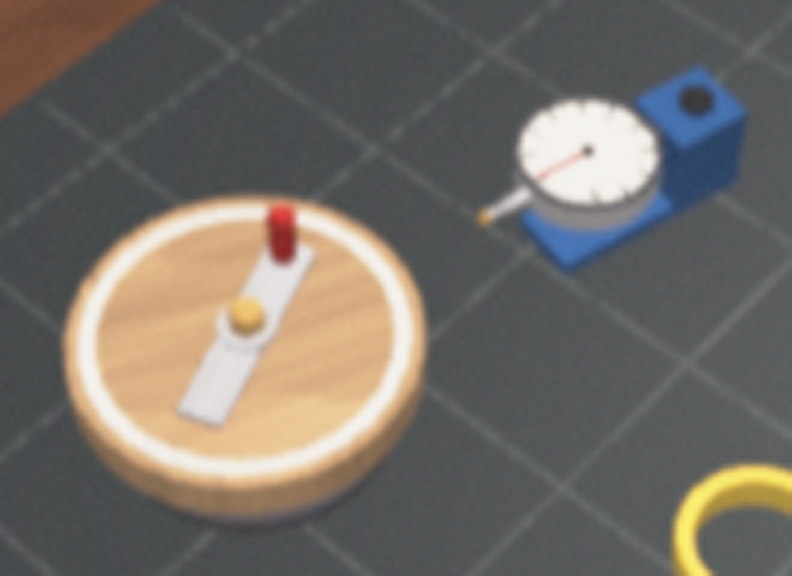

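```bash
python3 - <<'E'
from h import *
def t(x,y,z): return ray("top",260+(x+.5)/5-.5,185+(y+.5)/5-.5,z)
k=4.8
def sc(x,y,z): return ray("scene",220+(x+.5)/k-.5,215+(y+.5)/k-.5,z)
for nm,a,b,z in [("nut",(621,262),(246,311),.096),("knob",(549,283),(282,212),.121),("hole",(104,143),(696,100),.064),("dial",(235,175),(588,151),.073),("tip",(358,209),(484,217),.061)]:
    A=t(*a,z);B=sc(*b,z);print(nm,A,B)
# disc ellipse from crop: extents at z .074
p=[t(452,271,.074),t(789,271,.074),t(620,104,.074),t(620,438,.074)];print(np.array(p)); 
hole=t(104,143,.064);tip=t(358,209,.061);d=tip-hole;print(np.hypot(*d[:2]),np.degrees(np.arctan2(d[1],d[0])))
E
```

```text
nut [ 0.5335 -0.1652  0.096 ] [ 0.5373 -0.1681  0.096 ]
knob [ 0.5173 -0.1217  0.121 ] [ 0.5197 -0.1217  0.121 ]
hole [0.6046 0.1316 0.064 ] [0.6052 0.1316 0.064 ]
dial [0.5849 0.0546 0.073 ] [0.5879 0.0527 0.073 ]
tip [ 0.568 -0.017  0.061] [ 0.5695 -0.0156  0.061 ]
[[ 0.5303 -0.071   0.074 ]
 [ 0.5329 -0.265   0.074 ]
 [ 0.6298 -0.1684  0.074 ]
 [ 0.4356 -0.1669  0.074 ]]
0.15298435855173595 -103.81213606822493
```

Confirmed: the wooden plinth's nut is at crop (621,262), and the blue gauge has its block at (104,143) and its tip at (358,209). The axis is near (0.535,-0.167) and the grip near (0.605,0.132), with the plunger pointing at about -104°. I'll move to hover over the gauge and turn 62°.

Call:
{"name": "step_arm", "arguments": {"plan": "0.0854 0.0225 0.037 0 0 0 3.1;0.0854 0.0225 0.037 0 0 0 3.1;0.0854 0.0225 0.037 0 0 0 3.1;0.0854 0.0225 0.037 0 0 0 3.1;0.0854 0.0225 0.037 0 0 0 3.1;0.0854 0.0225 0.037 0 0 0 3.1;0.0854 0.0225 0.037 0 0 0 3.1;0.0854 0.0225 0.037 0 0 0 3.1;0.0854 0.0225 0.037 0 0 0 3.1;0.0854 0.0225 0.037 0 0 0 3.1", "squeeze": 30}}

```text
time: 1.15
position: [0.3805, -0.2339, 0.2313]
eef_rot: [[-0.701, -0.0, 0.713], [-0.713, -0.0, -0.701], [0.0, -1.0, 0.0]]
ft_force: [0.9, -1.0, 0.0]
width: 1.005
```

Call:
{"name": "step_arm", "arguments": {"plan": "0.0854 0.0225 0.037 0 0 0 3.1;0.0854 0.0225 0.037 0 0 0 3.1;0.0854 0.0225 0.037 0 0 0 3.1;0.0854 0.0225 0.037 0 0 0 3.1;0.0854 0.0225 0.037 0 0 0 3.1;0.0854 0.0225 0.037 0 0 0 3.1;0.0854 0.0225 0.037 0 0 0 3.1;0.0854 0.0225 0.037 0 0 0 3.1;0.0854 0.0225 0.037 0 0 0 3.1;0.0854 0.0225 0.037 0 0 0 3.1"}}

```text
time: 2.15
position: [0.6058, 0.1359, 0.2309]
eef_rot: [[-0.234, -0.0, 0.972], [-0.972, -0.0, -0.234], [0.001, -1.0, -0.0]]
ft_force: [0.8, 0.1, -0.1]
width: 1.0
```

```bash
python3 - <<'E'
from h import *
s=sense();print(s["time"],s["position"],s["eef_rot"],s["joint_pos"],s["ft_force"])
f=grab_frame("wrist");cv2.imwrite("pics/w1.png",f[:,:,::-1])
E
```

```text
2.15 [0.6058 0.1359 0.2309] [[-0.234  -0.0005  0.9722]
 [-0.9722 -0.0004 -0.234 ]
 [ 0.0005 -1.     -0.0004]] [ 0.1439  0.5613 -0.6864  1.5084  0.3697  1.2051 -0.8366] [ 0.7811  0.1142 -0.0505]
```

View pics/w1.png

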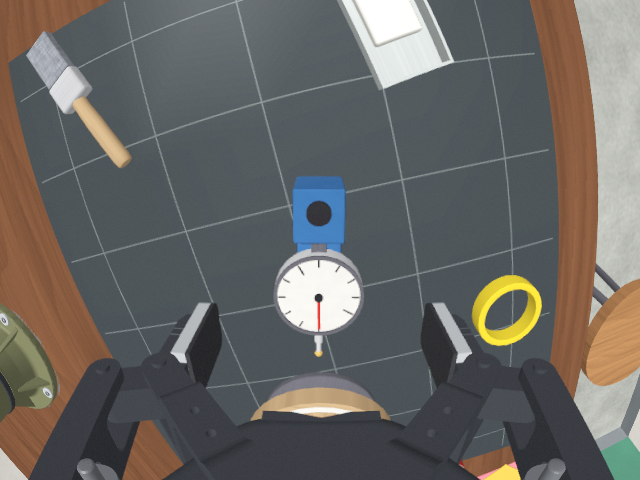

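The wrist view shows the blue block's hole at (319,213), the dial centre at (319,298), the tip at (319,353) and the plinth edge just beyond. I'll compute positions from these.

```bash
python3 - <<'E'
from h import *
s=sense();f=cv2.imread("pics/w1.png")[:,:,::-1]
crop(f,240,165,160,245,3,"pics/w1c.png")
for nm,u,v,z in [("hole",319,213,.064),("dial",318.7,298,.073),("tip",319,353,.061)]:print(nm,ray("wrist",u,v,z,s))
a=ray("wrist",319,213,.064,s);b=ray("wrist",319,353,.061,s);d=b-a;print(np.hypot(*d[:2]),np.degrees(np.arctan2(d[1],d[0])))
print("tool x deg",np.degrees(np.arctan2(s["eef_rot"][1,0],s["eef_rot"][0,0])))
E
```

```text
hole [0.6037 0.1397 0.064 ]
dial [0.5857 0.0636 0.073 ]
tip [ 0.5693 -0.0071  0.061 ]
0.15078964844627785 -103.17516377543448
tool x deg -102.97462590504391
```

View pics/w1c.png

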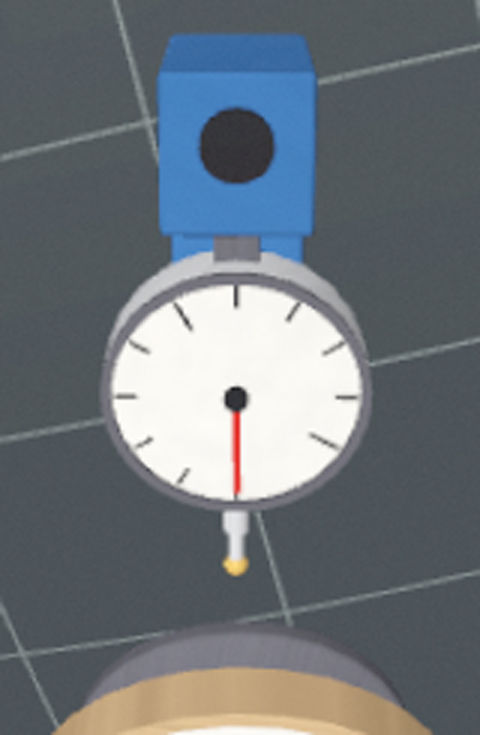

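```bash
python3 - <<'E'
from h import *
s=sense();print(s["position"],s["joint_vel"])
f=grab_frame("wrist");cv2.imwrite("pics/w2.png",f[:,:,::-1])
t=grab_frame("top");cv2.imwrite("pics/t2.png",t[:,:,::-1])
s2=sense();print(s2["position"])
for p in [(.6046,.1316,.064),(.6037,.1397,.064)]:print(proj("wrist",p,s))
crop(f,240,165,160,245,3,"pics/w2c.png");crop(t,255,185,170,110,4.7,"pics/t2c.png")
E
```

```text
[0.6075 0.144  0.2308] [ 0.0521 -0.0585 -0.0099  0.1228 -0.0607 -0.042   0.009 ]
[0.6051 0.1381 0.2304]
(np.float64(322.13484421683694), np.float64(221.50644273445172))
(np.float64(319.0160496918445), np.float64(213.0077422900655))
```

View pics/w2c.png

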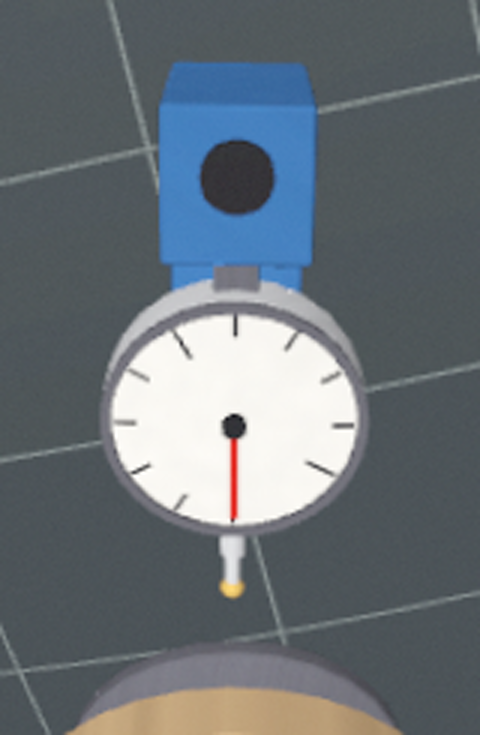

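View pics/t2c.png

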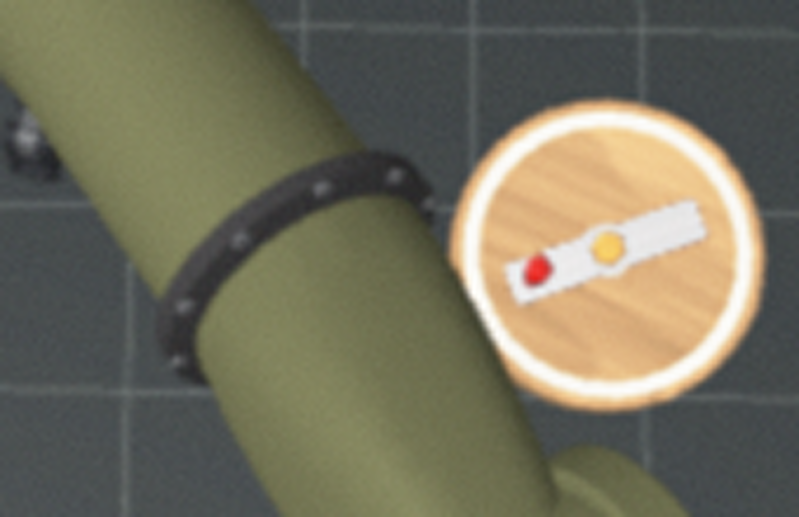

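The arm was still settling after the fast move, which explains the mismatch with the wrist measurement. The two fixed cameras agree on the grip at (0.605,0.1316). Descending.

Call:
{"name": "step_arm", "arguments": {"plan": "0.0854 0 -0.0015 -0.022 0 0 0;0.0854 0 -0.002 -0.026 0 0 0;0.0854 0 0 -0.026 0 0 0;0.0854 0 0 -0.026 0 0 0;0.0854 0 0 -0.026 0 0 0;0.0854 0 0 -0.026 0 0 0;0.0854 0 0 -0.025 0 0 0;0.0854 0 0 -0.015 0 0 0;0.0854 0 0 -0.01 0 0 0;0.0854 0 0 0 0 0 0"}}

```text
time: 3.3
position: [0.6045, 0.1303, 0.0284]
eef_rot: [[-0.236, -0.002, 0.972], [-0.972, -0.001, -0.236], [0.001, -1.0, -0.001]]
ft_force: [-0.5, 0.7, 0.1]
width: 1.003
```

```bash
python3 - <<'E'
from h import *
s=sense();print(s["time"],s["position"],s["joint_vel"])
f=grab_frame("wrist");cv2.imwrite("pics/w3.png",f[:,:,::-1])
t=grab_frame("scene");crop(t,200,180,200,150,4,"pics/s3.png")
E
```

```text
3.3 [0.6045 0.1303 0.0284] [ 0.0015 -0.0266 -0.0189 -0.0229 -0.0115  0.0212  0.0119]
```

View pics/w3.png

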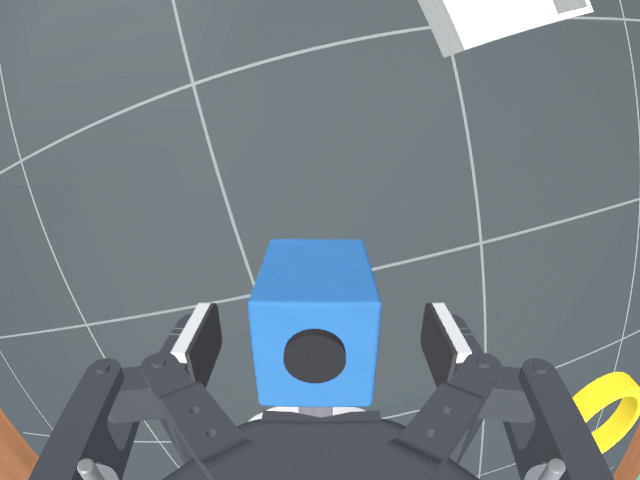

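View pics/s3.png

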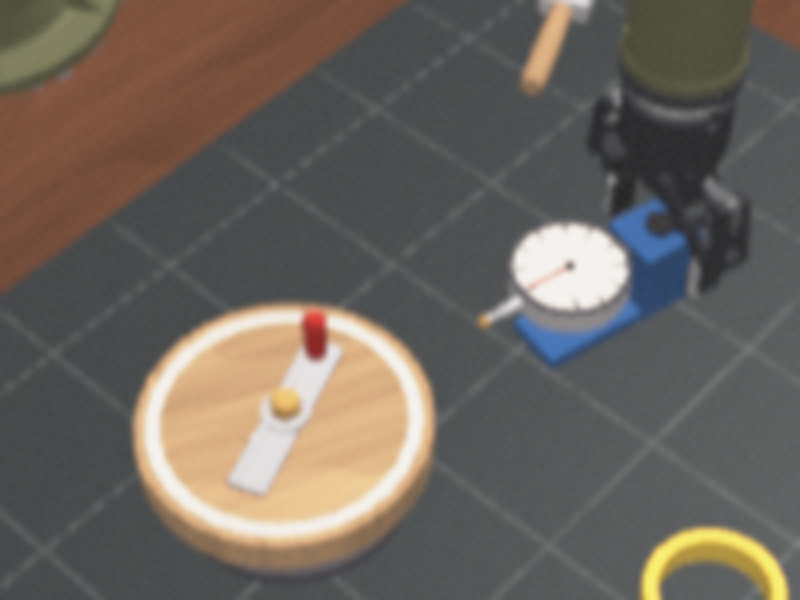

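The block stands between the open pads with the hole at (315,356), and the scene camera sees the dial clearly. I'll check the offset and yaw, then close.

```bash
python3 - <<'E'
from h import *
s=sense()
h=ray("wrist",315,356,.064,s);l=ray("wrist",249,302,.064,s);q=ray("wrist",380,302,.064,s);print(h,l,q,np.hypot(*(l-q)[:2]),np.degrees(np.arctan2(q[1]-l[1],q[0]-l[0])))
z=s["eef_rot"][:,2];print("jaw",np.degrees(np.arctan2(z[1],z[0])),"offset of hole along jaw,toolx",(h-s["position"])@z,(h-s["position"])@s["eef_rot"][:,0])
E
```

```text
[0.6019 0.1294 0.064 ] [0.5857 0.1566 0.064 ] [0.6287 0.1462 0.064 ] 0.04432480710360146 -13.60703684378642
jaw -13.64688080958455 offset of hole along jaw,toolx -0.003130303887771676 0.002512006169364716
```

Call:
{"name": "step_arm", "arguments": {"plan": "0.07 -0.0015 0 0 0 0 0;0.06 0 0 0 0 0 0;0.055 0 0 0 0 0 0;0.052 0 0 0 0 0 0;0.05 0 0 0 0 0 0;0.048 0 0 0 0 0 0;0.044 0 0 0 0 0 0;0.042 0 0 0 0 0 0;0.042 0 0 0 0 0 0;0.042 0 0 0 0 0 0", "squeeze": 25}}

```text
time: 4.4
position: [0.603, 0.1312, 0.0294]
eef_rot: [[-0.236, -0.001, 0.972], [-0.972, -0.0, -0.236], [0.0, -1.0, -0.001]]
ft_force: [-4.9, 0.3, 4.8]
width: 0.535
```

```bash
python3 - <<'E'
from h import *
s=sense();print(s["time"],s["position"],s["width"]*85.4,s["ft_force"],np.degrees(np.arctan2(s["eef_rot"][1,0],s["eef_rot"][0,0])))
f=grab_frame("wrist");crop(f,220,200,200,220,2.7,"pics/w4.png")
t=grab_frame("scene");cv2.imwrite("pics/s4f.png",t[:,:,::-1]);crop(t,220,215,165,120,4.8,"pics/s4.png")
E
```

```text
4.4 [0.603  0.1312 0.0294] 45.72092366877029 [-4.9341  0.2937  4.8079] -103.62143547166964
```

View pics/w4.png

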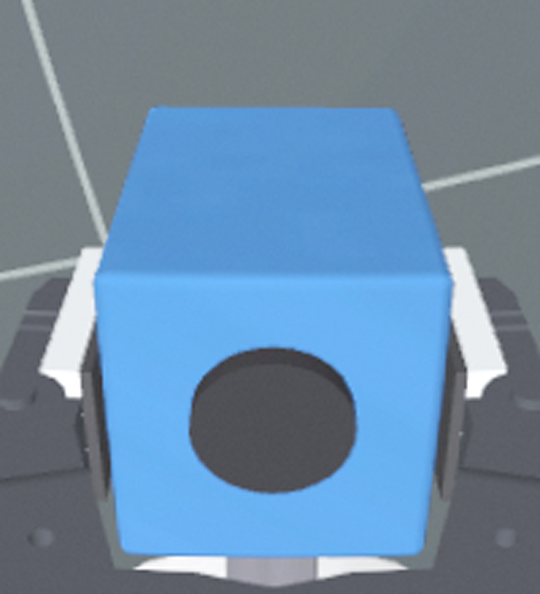

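View pics/s4.png

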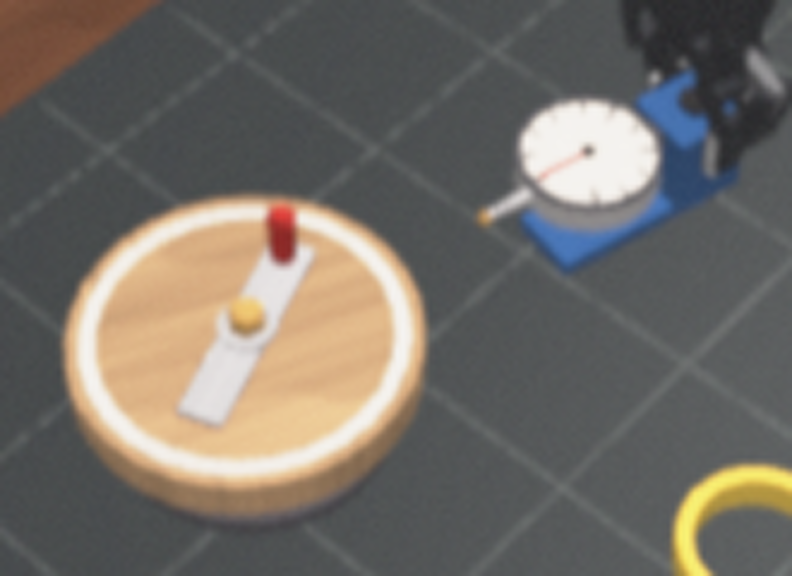

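Grip holds at 45.7 mm and the gauge hasn't moved. The plunger heading is -103.6° and the bearing to the axis is about -103.2°, with about 62 mm to go. I'll slide 50 mm and trim the yaw by 0.3°.

Call:
{"name": "step_arm", "arguments": {"plan": "0.042 -0.0007 -0.0029 0 0 0 0;0.042 -0.0012 -0.0049 0 0 0 0.1;0.042 -0.0014 -0.0058 0 0 0 0.1;0.042 -0.0014 -0.0058 0 0 0 0.1;0.042 -0.0014 -0.0058 0 0 0 0;0.042 -0.0014 -0.0058 0 0 0 0;0.042 -0.0014 -0.0058 0 0 0 0;0.042 -0.0012 -0.0054 0 0 0 0;0.042 -0.0009 -0.0039 0 0 0 0;0.042 -0.0006 -0.0026 0 0 0 0"}}

```text
time: 5.5
position: [0.5931, 0.0833, 0.0294]
eef_rot: [[-0.23, 0.002, 0.973], [-0.973, 0.002, -0.23], [-0.003, -1.0, 0.002]]
ft_force: [1.4, 5.2, -0.9]
width: 0.534
```

```bash
python3 - <<'E'
from h import *
s=sense();print(s["time"],s["position"],s["width"]*85.4,s["ft_force"],np.degrees(np.arctan2(s["eef_rot"][1,0],s["eef_rot"][0,0])))
t=grab_frame("scene");cv2.imwrite("pics/s5f.png",t[:,:,::-1]);crop(t,220,215,165,120,4.8,"pics/s5.png")
t=grab_frame("top");cv2.imwrite("pics/t5f.png",t[:,:,::-1])
E
```

```text
5.5 [0.5931 0.0833 0.0294] 45.624277181462276 [ 1.4045  5.207  -0.9082] -103.3068832052665
```

View pics/s5.png

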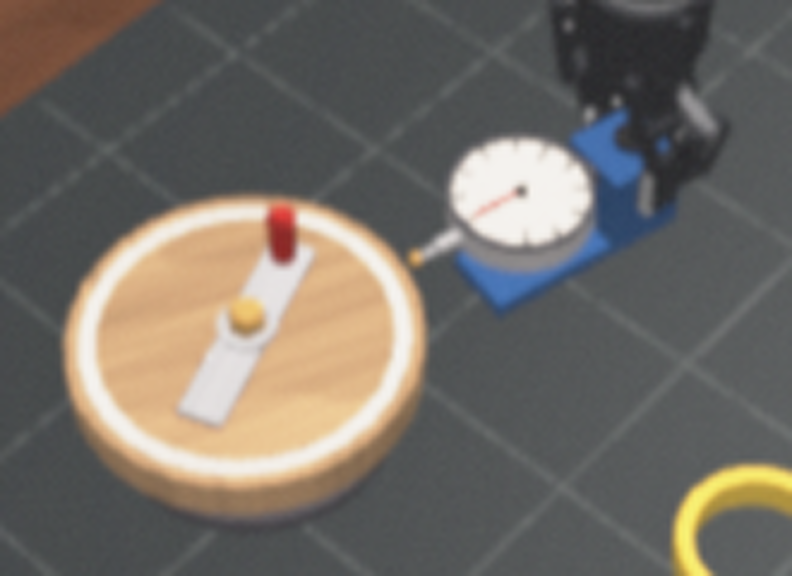

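View pics/t5f.png

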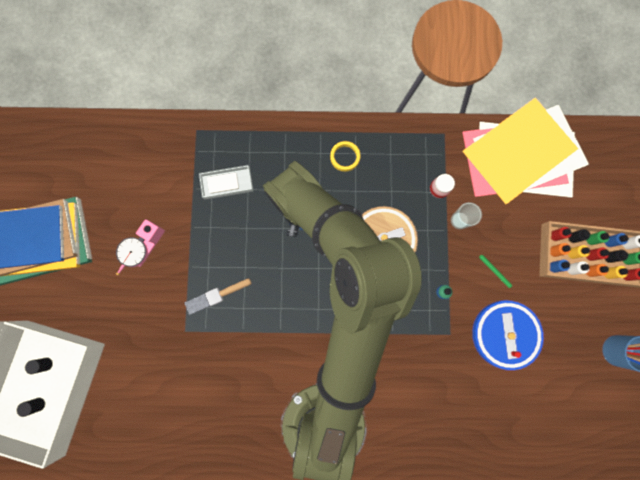

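The tip at crop (416,258) is short of the plinth edge and the needle is still at 0. Computing the gap.

```bash
python3 - <<'E'
from h import *
k=4.8
def sc(x,y,z): return ray("scene",220+(x+.5)/k-.5,215+(y+.5)/k-.5,z)
tip=sc(416,258,.061);dial=sc(521,190,.073);nut=sc(246,311,.096);print(tip,dial,nut)
# disc ellipse fit top edge: threshold wood by manual points z=.074
pts=[(64,335),(427,345),(245,196),(110,240),(375,230),(410,280),(85,265)]
P=np.array([sc(x,y,.074)[:2] for x,y in pts]);print(P)
A=np.c_[2*P,np.ones(len(P))];c=np.linalg.lstsq(A,(P**2).sum(1),rcond=None)[0];print(c[:2],np.sqrt(c[2]+c[0]**2+c[1]**2))
for ax in(nut[:2],c[:2]):print("tip-axis",np.linalg.norm(tip[:2]-ax),np.degrees(np.arctan2(*(ax-tip[:2])[::-1])))
d=tip-dial;print(np.degrees(np.arctan2(d[1],d[0])),np.hypot(d[0],d[1]))
E
```

```text
[ 0.5608 -0.0626  0.061 ] [0.5784 0.0054 0.073 ] [ 0.5373 -0.1681  0.096 ]
[[ 0.4643 -0.2325]
 [ 0.6114 -0.1095]
 [ 0.4676 -0.1011]
 [ 0.435  -0.1725]
 [ 0.5379 -0.0707]
 [ 0.5755 -0.0835]
 [ 0.4377 -0.1933]]
[ 0.5332 -0.1685] 0.09657920444749063
tip-axis 0.10814393114375422 -102.6005847178658
tip-axis 0.10944916983250243 -104.60770530471719
-104.493445219438 0.07018307070362396
```

Call:
{"name": "step_arm", "arguments": {"plan": "0.042 -0.0002 -0.0008 0 0 0 0;0.042 -0.0003 -0.0012 0 0 0 0;0.042 -0.0004 -0.0015 0 0 0 0;0.042 -0.0004 -0.0015 0 0 0 0;0.042 -0.0004 -0.0015 0 0 0 0;0.042 -0.0004 -0.0015 0 0 0 0;0.042 -0.0003 -0.0015 0 0 0 0;0.042 -0.0003 -0.0012 0 0 0 0;0.042 -0.0001 -0.0005 0 0 0 0;0.042 0 0 0 0 0 0"}}

```text
time: 6.6
position: [0.5897, 0.0724, 0.0294]
eef_rot: [[-0.23, 0.001, 0.973], [-0.973, 0.002, -0.23], [-0.002, -1.0, 0.001]]
ft_force: [1.6, 5.2, -0.5]
width: 0.534
```

```bash
cat > look.py <<'E'
import sys
from h import *
n,tag=sys.argv[1],sys.argv[2]
s=sense();print(s["time"],s["position"],s["width"]*85.4,s["ft_force"],np.degrees(np.arctan2(s["eef_rot"][1,0],s["eef_rot"][0,0])))
t=grab_frame(n);cv2.imwrite(f"pics/{n}_{tag}_full.png",t[:,:,::-1])
crop(t,*( (220,215,165,120,4.8) if n=="scene" else (260,185,160,100,5)),f"pics/{n}_{tag}.png")
E
python3 look.py scene 6
```

```text
6.6 [0.5897 0.0724 0.0294] 45.59684516642133 [ 1.562   5.1663 -0.4668] -103.27814150446568
```

View pics/scene_6.png

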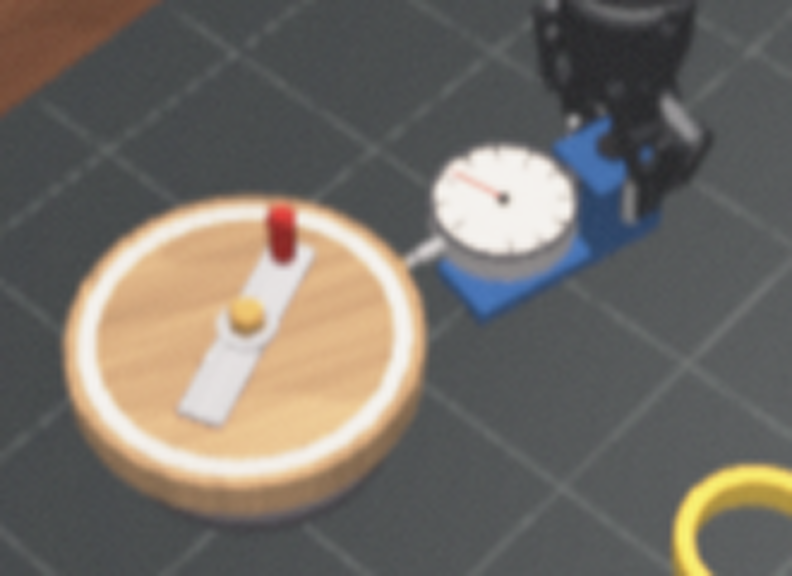

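```bash
cat > needle.py <<'E'
from h import *
def ndl(n,img,c,yaw=-103.3,dump=None):
    """c: approx dial centre world xy; rectifies the dial face to a top-down patch, finds red needle"""
    S=4000;R=0.045;N=int(2*R*S)
    # patch px -> world: col = +x, row = -y
    src=[];dst=[]
    for a,b in((0,0),(N,0),(N,N),(0,N)):
        src.append(proj(n,(c[0]-R+a/S,c[1]+R-b/S,.073)));dst.append((a,b))
    H=cv2.getPerspectiveTransform(np.float32(src),np.float32(dst))
    p=cv2.warpPerspective(img,H,(N,N),flags=cv2.INTER_CUBIC)
    f=p.astype(float);dark=255-f.max(2)
    red=f[:,:,0]-0.5*(f[:,:,1]+f[:,:,2])
    yy,xx=np.mgrid[0:N,0:N]
    # dial pose: centre from the hub (dark blob near middle)
    m=np.hypot(xx-N/2,yy-N/2)<0.012*S
    w=np.where(m&(red<40),np.clip(dark-110,0,None),0)
    if w.sum()<1: w=m*1.
    cx,cy=(w*xx).sum()/w.sum(),(w*yy).sum()/w.sum()
    rr=np.hypot(xx-cx,yy-cy)
    q=(rr>0.010*S)&(rr<0.033*S);w=np.where(q,np.clip(red-15,0,None),0)
    dx,dy=(w*(xx-cx)).sum(),-(w*(yy-cy)).sum()
    ang=np.degrees(np.arctan2(dy,dx))
    if dump: cv2.imwrite(dump,p[:,:,::-1])
    return ((yaw-ang)%360)/30, (c[0]-R+cx/S,c[1]+R-cy/S), w.sum()
if __name__=="__main__":
    import sys
    for f,n,c in(("pics/top0.png","top",(.5849,.0546)),("pics/scene0.png","scene",(.5879,.0527)),("pics/s5f.png","scene",(.5784,.0054)),("pics/scene_6_full.png","scene",ray("scene",220+503.5/4.8-.5,215+199.5/4.8-.5,.073))):
        print(ndl(n,cv2.imread(f)[:,:,::-1],c,dump="pics/d_%s.png"%f.split("/")[1][:-4]))
E
python3 needle.py
```

```text
(np.float64(11.985889441955358), (np.float64(0.5846341852584015), np.float64(0.05447884778311211)), np.float64(53437.5))
(np.float64(0.011935197931917212), (np.float64(0.5875519933554817), np.float64(0.05269584717607973)), np.float64(33220.0))
(np.float64(0.06073323905139792), (np.float64(0.5786552473763118), np.float64(0.004904122938530736)), np.float64(46463.5))
(np.float64(2.363566790791248), (np.float64(0.5750436784224187), np.float64(-0.006022709165640426)), np.float64(35952.0))
```

View pics/d_scene_6_full.png

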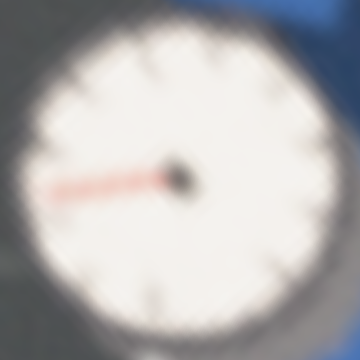

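The reading is 2.36 mm and the reader works: it gave 0 ± 0.06 on the earlier frames. Advancing 1.65 mm more.

Call:
{"name": "step_arm", "arguments": {"plan": "0.042 0 -0.0002 0 0 0 0;0.042 -0.0001 -0.0004 0 0 0 0;0.042 -0.0001 -0.0004 0 0 0 0;0.042 -0.0001 -0.0004 0 0 0 0;0.042 -0.0001 -0.0002 0 0 0 0;0.042 0 0 0 0 0 0;0.042 0 0 0 0 0 0;0.042 0 0 0 0 0 0;0.042 0 0 0 0 0 0;0.042 0 0 0 0 0 0"}}

```text
time: 7.65
position: [0.5893, 0.071, 0.0294]
eef_rot: [[-0.229, 0.001, 0.973], [-0.973, 0.002, -0.229], [-0.002, -1.0, 0.001]]
ft_force: [2.1, 6.3, -0.8]
width: 0.533
```

```bash
python3 look.py scene 7; python3 - <<'E'
from needle import *
im=cv2.imread("pics/scene_7_full.png")[:,:,::-1]
print(ndl("scene",im,(.575,-.0065)))
E
```

```text
7.65 [0.5893 0.071  0.0294] 45.53121406367762 [ 2.0744  6.2691 -0.7871] -103.26727112143683
(np.float64(3.736783116354847), (np.float64(0.5747869736391646), np.float64(-0.007310424512153378)), np.float64(43437.5))
```

Call:
{"name": "step_arm", "arguments": {"plan": "0.042 -0.0001 -0.0003 0 0 0 0;0.042 0 0 0 0 0 0;0.042 0 0 0 0 0 0;0.042 0 0 0 0 0 0;0.046 0 0 0 0 0 0;0.049 0 0 0 0 0 0;0.054 0 0 0 0 0 0;0.06 0 0 0 0 0 0;0.066 0 0 0 0 0 0;0.07 0 0 0 0 0 0"}}

```text
time: 8.7
position: [0.5886, 0.069, 0.0292]
eef_rot: [[-0.231, -0.0, 0.973], [-0.973, -0.0, -0.231], [0.0, -1.0, -0.0]]
ft_force: [-0.2, 0.5, 0.5]
width: 0.821
```

```bash
python3 look.py scene 8; python3 - <<'E'
from needle import *
im=cv2.imread("pics/scene_8_full.png")[:,:,::-1]
print(ndl("scene",im,(.575,-.0065)))
E
```

```text
8.7 [0.5886 0.069  0.0292] 70.08212423729299 [-0.2383  0.4636  0.4639] -103.34608413141174
(np.float64(4.068813629359698), (np.float64(0.5748396226415093), np.float64(-0.007418679245283014)), np.float64(57400.5))
```

View pics/scene_8.png

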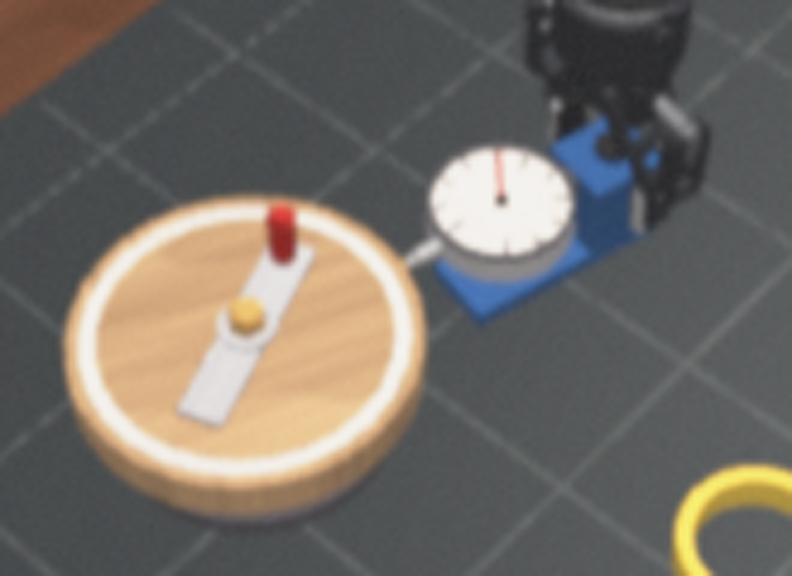

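Released at 4.07 mm. Next I'll rise and move over between the gauge and the wheel for a joint wrist view.

Call:
{"name": "step_arm", "arguments": {"plan": "0.07 0 0 0.01 0 0 0;0.07 0 0 0.025 0 0 0;0.07 0 0 0.03 0 0 0;0.07 -0.004 -0.018 0.035 0 0 0;0.07 -0.006 -0.024 0.035 0 0 0;0.07 -0.006 -0.026 0.03 0 0 0;0.07 -0.006 -0.026 0.02 0 0 0;0.07 -0.005 -0.02 0.01 0 0 0;0.07 -0.003 -0.012 0.005 0 0 0;0.07 0 0 0 0 0 0"}}

```text
time: 9.75
position: [0.5585, -0.0586, 0.23]
eef_rot: [[-0.233, 0.001, 0.972], [-0.972, -0.001, -0.233], [0.001, -1.0, 0.001]]
ft_force: [0.1, 0.3, -0.3]
width: 0.814
```

Call:
{"name": "step_arm", "arguments": {"plan": "0.04 0 0 0 0 0 0;0.04 0 0 0 0 0 0;0.04 0 0 0 0 0 0;0.04 0 0 0 0 0 0;0.04 0 0 0 0 0 0;0.04 0 0 0 0 0 0;0.04 0 0 0 0 0 0;0.04 0 0 0 0 0 0;0.04 0 0 0 0 0 0;0.04 0 0 0 0 0 0"}}

```text
time: 10.75
position: [0.5587, -0.0568, 0.2293]
eef_rot: [[-0.231, 0.0, 0.973], [-0.973, 0.0, -0.231], [-0.0, -1.0, 0.0]]
ft_force: [0.2, -0.0, -0.1]
width: 0.469
```

```bash
python3 look.py scene 9; python3 - <<'E'
from needle import *
im=cv2.imread("pics/scene_9_full.png")[:,:,::-1]
print(ndl("scene",im,(.575,-.0065)))
s=sense();print(s["position"],s["eef_rot"],np.abs(s["joint_vel"]).max())
np.savez("w9.npz",p=s["position"],R=s["eef_rot"])
cv2.imwrite("pics/w9.png",grab_frame("wrist")[:,:,::-1])
E
```

```text
10.75 [ 0.5587 -0.0568  0.2293] 40.03216473780936 [ 0.174  -0.0258 -0.0607] -103.33829427352478
(np.float64(4.071941744559243), (np.float64(0.5747974860335194), np.float64(-0.007434182960893855)), np.float64(57633.5))
[ 0.5587 -0.0568  0.2293] [[-0.2307  0.      0.973 ]
 [-0.973  -0.     -0.2307]
 [ 0.     -1.      0.    ]] 0.001316733490198043
```

View pics/w9.png

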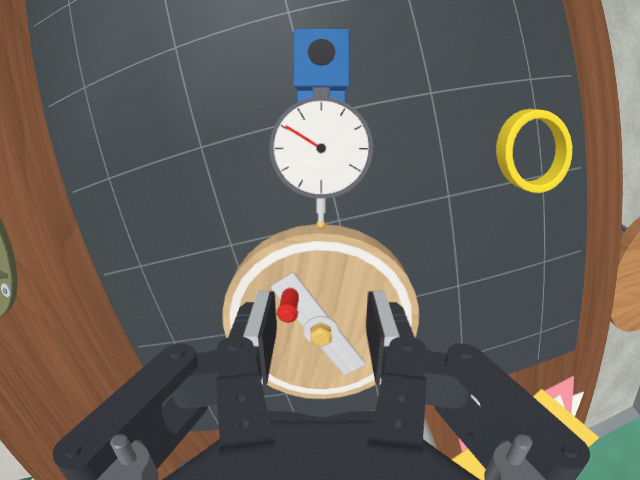

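View pics/scene_9.png

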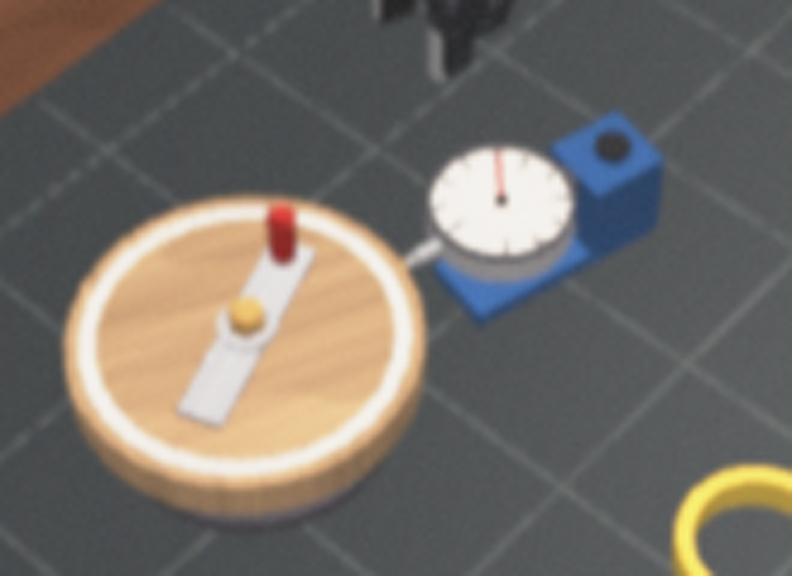

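The wrist view shows hole (321,52), dial centre (321,148), tip (321,224) and nut (321,335) all in one column, so the plunger aims at the centre. The needle has stayed at 4.07 mm. Locating the axis and knob now, and looking at the disc outline.

```bash
python3 - <<'E'
from h import *
z=np.load("w9.npz");s=dict(position=z["p"],eef_rot=z["R"])
f=cv2.imread("pics/w9.png")[:,:,::-1]
crop(f,215,215,210,190,3.0,"pics/w9c.png")
for nm,u,v,h in[("hole",321,52,.064),("tip",321,225,.061),("dial",321,148,.073),("nut",320.5,334,.096),("knobtop",287,313,.121)]:print(nm,ray("wrist",u,v,h,s))
E
```

```text
hole [0.588  0.0702 0.064 ]
tip [ 0.5537 -0.0736  0.061 ]
dial [ 0.5697 -0.0067  0.073 ]
nut [ 0.5323 -0.1615  0.096 ]
knobtop [ 0.5153 -0.1192  0.121 ]
```

View pics/w9c.png

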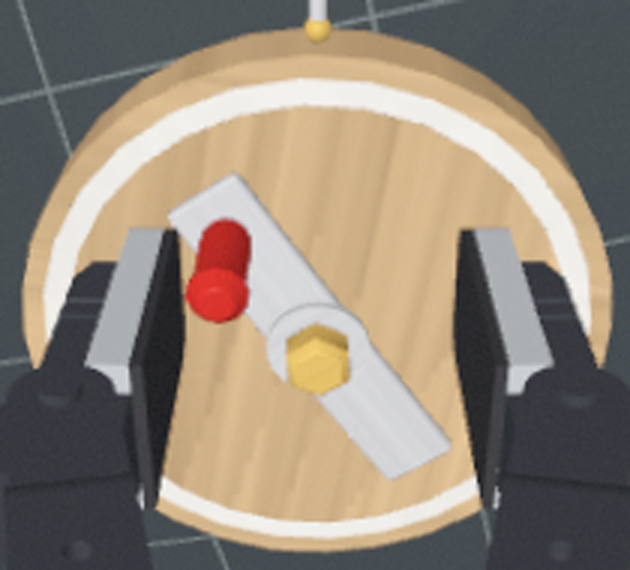

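Call:
{"name": "step_arm", "arguments": {"plan": "0.04 -0.007 -0.01 0 0 0 0;0.04 -0.012 -0.018 0 0 0 0;0.04 -0.012 -0.018 -0.01 0 0 0;0.04 -0.008 -0.012 -0.022 0 0 0;0.04 -0.0039 -0.0053 -0.025 0 0 0;0.04 0 0 -0.025 0 0 0;0.04 0 0 -0.025 0 0 0;0.04 0 0 -0.02 0 0 0;0.04 0 0 -0.01 0 0 0;0.04 0 0 0 0 0 0"}}

```text
time: 11.85
position: [0.5147, -0.1205, 0.0913]
eef_rot: [[-0.231, -0.002, 0.973], [-0.973, 0.0, -0.231], [0.0, -1.0, -0.002]]
ft_force: [0.2, -0.4, -0.8]
width: 0.467
```

```bash
python3 look.py scene 10; python3 - <<'E'
from needle import *
im=cv2.imread("pics/scene_10_full.png")[:,:,::-1]
print(ndl("scene",im,(.5748,-.0074)))
s=sense();cv2.imwrite("pics/w10.png",grab_frame("wrist")[:,:,::-1])
print(s["position"])
E
```

```text
11.85 [ 0.5147 -0.1205  0.0913] 39.910509416109626 [ 0.1913 -0.4051 -0.7761] -103.35257111944023
(np.float64(4.0679043478720605), (np.float64(0.5748360343539954), np.float64(-0.007427819268110529)), np.float64(58231.5))
[ 0.5155 -0.1203  0.0923]
```

View pics/w10.png

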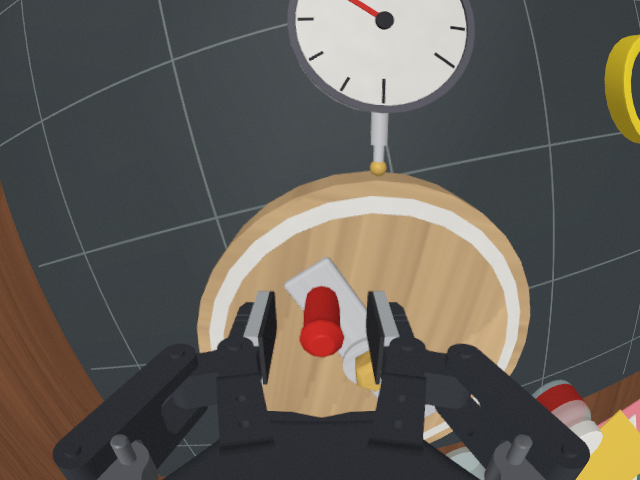

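View pics/scene_10.png

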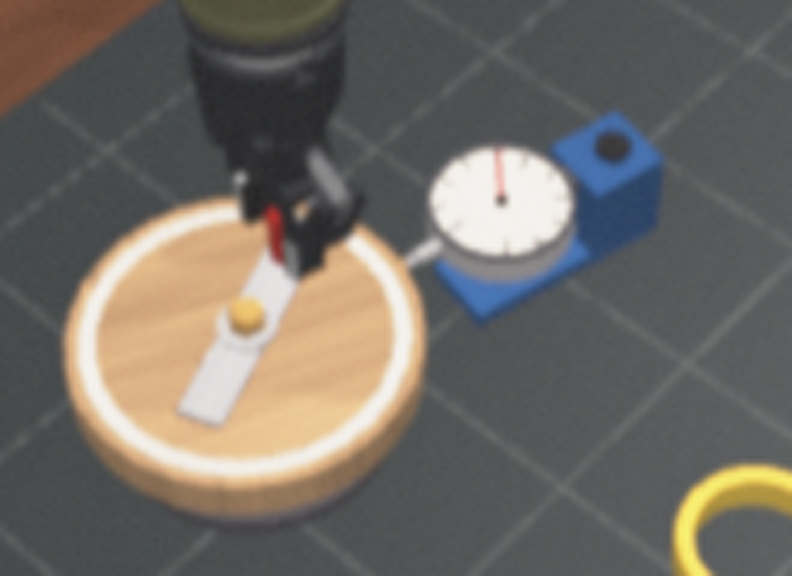

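The knob is centred between the pads at (322,325) and the scene camera still sees the dial (4.07 mm). Closing gently.

Call:
{"name": "step_arm", "arguments": {"plan": "0.03 0 0 0 0 0 0;0.024 0 0 0 0 0 0;0.02 0 0 0 0 0 0;0.018 0 0 0 0 0 0;0.016 0 0 0 0 0 0;0.014 0 0 0 0 0 0;0.013 0 0 0 0 0 0;0.013 0 0 0 0 0 0;0.013 0 0 0 0 0 0;0.013 0 0 0 0 0 0", "squeeze": 20}}

```text
time: 12.95
position: [0.5159, -0.1201, 0.0924]
eef_rot: [[-0.231, 0.0, 0.973], [-0.973, -0.0, -0.231], [0.0, -1.0, 0.0]]
ft_force: [-0.9, -0.6, 4.9]
width: 0.172
```

```bash
cat > st.py <<'E'
import sys
from needle import *
A=np.array([.5328,-.165])
s=sense();im=grab_frame("scene");tag=sys.argv[1]
cv2.imwrite(f"pics/c{tag}.png",im[:,:,::-1])
p=s["position"];v=p[:2]-A;th=np.degrees(np.arctan2(v[1],v[0]))
u=v/np.hypot(*v);F=s["ft_force"]
m,c,w=ndl("scene",im,(.5748,-.0074),dump=f"pics/cd{tag}.png")
print(f"t {s['time']:.2f} p {p} r {np.hypot(*v)*1e3:.2f} th {th:.2f} F {F} Frad {F[:2]@u:.1f} Ftan {F[1]*u[0]-F[0]*u[1]:.1f} w {s['width']*85.4:.1f} NEEDLE {m:.3f} hub {c[0]:.4f} {c[1]:.4f} red {w:.0f}")
open("log.txt","a").write(f"{s['time']} {p[0]} {p[1]} {th} {m} {F[0]} {F[1]} {w}\n")
# suggest next: chord targets from current measured angle, in 0.1mm
if len(sys.argv)>2:
    d=float(sys.argv[2]);a=np.array([th,th+d/2,th+d]);P=A+.048*np.c_[np.cos(np.radians(a)),np.sin(np.radians(a))]
    print("next halves per row(5):",np.round((P[1]-P[0])/5,5),np.round((P[2]-P[1])/5,5),"error to nominal radius now mm",(P[0]-p[:2])*1e3)
E
python3 st.py 0 15
```

```text
t 12.95 p [ 0.5159 -0.1201  0.0924] r 48.01 th 110.63 F [-0.9355 -0.561   4.8964] Frad -0.2 Ftan 1.1 w 14.7 NEEDLE 4.072 hub 0.5748 -0.0074 red 56850
next halves per row(5): [-0.0011 -0.0005] [-0.0011 -0.0007] error to nominal radius now mm [ 0.0037 -0.0097]
```

The knob is held, the forces are small and the radius is 48.0 mm, so the axis estimate is good. I'll table the steps at 15° per call.

```bash
python3 - <<'E'
import numpy as np
a=110.6+7.5*np.arange(49);P=48*np.c_[np.cos(np.radians(a)),np.sin(np.radians(a))]
d=np.diff(P,axis=0)/5
for i in range(0,48,2):print(round(a[i]),"%.2f %.2f | %.2f %.2f"%(*d[i],*d[i+1]))
E
```

```text
111 -1.14 -0.52 | -1.07 -0.66
126 -0.97 -0.80 | -0.86 -0.92
141 -0.73 -1.02 | -0.59 -1.11
156 -0.44 -1.18 | -0.29 -1.22
171 -0.12 -1.25 | 0.04 -1.26
186 0.20 -1.24 | 0.36 -1.20
201 0.52 -1.14 | 0.66 -1.07
216 0.80 -0.97 | 0.92 -0.86
231 1.02 -0.73 | 1.11 -0.59
246 1.18 -0.44 | 1.22 -0.29
261 1.25 -0.12 | 1.26 0.04
276 1.24 0.20 | 1.20 0.36
291 1.14 0.52 | 1.07 0.66
306 0.97 0.80 | 0.86 0.92
321 0.73 1.02 | 0.59 1.11
336 0.44 1.18 | 0.29 1.22
351 0.12 1.25 | -0.04 1.26
366 -0.20 1.24 | -0.36 1.20
381 -0.52 1.14 | -0.66 1.07
396 -0.80 0.97 | -0.92 0.86
411 -1.02 0.73 | -1.11 0.59
426 -1.18 0.44 | -1.22 0.29
441 -1.25 0.12 | -1.26 -0.04
456 -1.24 -0.20 | -1.20 -0.36
```

Call:
{"name": "step_arm", "arguments": {"plan": "0.013 -0.0011 -0.0005 0 0 0 0;0.013 -0.0011 -0.0005 0 0 0 0;0.013 -0.0012 -0.0005 0 0 0 0;0.013 -0.0011 -0.0005 0 0 0 0;0.013 -0.0011 -0.0005 0 0 0 0;0.013 -0.0011 -0.0006 0 0 0 0;0.013 -0.0011 -0.0007 0 0 0 0;0.013 -0.0011 -0.0007 0 0 0 0;0.013 -0.0011 -0.0006 0 0 0 0;0.013 -0.001 -0.0007 0 0 0 0"}}

```text
time: 14.0
position: [0.5049, -0.1259, 0.0924]
eef_rot: [[-0.231, 0.0, 0.973], [-0.973, -0.0, -0.231], [-0.0, -1.0, 0.0]]
ft_force: [3.3, 1.7, 4.4]
width: 0.175
```

```bash
python3 st.py 1 
```

```text
t 14.00 p [ 0.5049 -0.1259  0.0924] r 48.03 th 125.54 F [3.2821 1.7322 4.4068] Frad -0.5 Ftan -3.7 w 14.9 NEEDLE 4.050 hub 0.5747 -0.0074 red 55967
```

Cranks cleanly (tangential 3.7 N, radial 0.5 N). Continuing.

Call:
{"name": "step_arm", "arguments": {"plan": "0.013 -0.001 -0.0008 0 0 0 0;0.013 -0.001 -0.0008 0 0 0 0;0.013 -0.001 -0.0008 0 0 0 0;0.013 -0.0009 -0.0008 0 0 0 0;0.013 -0.0009 -0.0008 0 0 0 0;0.013 -0.0009 -0.0009 0 0 0 0;0.013 -0.0009 -0.0009 0 0 0 0;0.013 -0.0009 -0.0009 0 0 0 0;0.013 -0.0008 -0.0009 0 0 0 0;0.013 -0.0008 -0.001 0 0 0 0"}}

```text
time: 15.05
position: [0.4958, -0.1343, 0.0924]
eef_rot: [[-0.23, 0.0, 0.973], [-0.973, 0.0, -0.23], [-0.0, -1.0, 0.0]]
ft_force: [4.1, 2.1, 3.9]
width: 0.172
```

```bash
python3 st.py 2 
```

```text
t 15.05 p [ 0.4958 -0.1343  0.0924] r 48.04 th 140.30 F [4.1432 2.0791 3.8769] Frad -1.9 Ftan -4.2 w 14.7 NEEDLE 4.132 hub 0.5748 -0.0074 red 55586
```

Call:
{"name": "step_arm", "arguments": {"plan": "0.013 -0.0008 -0.001 0 0 0 0;0.013 -0.0007 -0.001 0 0 0 0;0.013 -0.0007 -0.001 0 0 0 0;0.013 -0.0007 -0.001 0 0 0 0;0.013 -0.0007 -0.0011 0 0 0 0;0.013 -0.0006 -0.0011 0 0 0 0;0.013 -0.0006 -0.0011 0 0 0 0;0.013 -0.0006 -0.0011 0 0 0 0;0.013 -0.0006 -0.0011 0 0 0 0;0.013 -0.0006 -0.0011 0 0 0 0"}}

```text
time: 16.1
position: [0.4893, -0.1447, 0.0924]
eef_rot: [[-0.23, 0.0, 0.973], [-0.973, 0.0, -0.23], [-0.001, -1.0, 0.0]]
ft_force: [4.5, 2.8, 5.5]
width: 0.175
```

```bash
python3 st.py 3 
```

```text
t 16.10 p [ 0.4893 -0.1447  0.0924] r 48.04 th 155.00 F [4.4556 2.7622 5.5475] Frad -2.9 Ftan -4.4 w 15.0 NEEDLE 4.302 hub 0.5747 -0.0074 red 57436
```

Call:
{"name": "step_arm", "arguments": {"plan": "0.013 -0.0005 -0.0012 0 0 0 0;0.013 -0.0005 -0.0012 0 0 0 0;0.013 -0.0004 -0.0012 0 0 0 0;0.013 -0.0004 -0.0012 0 0 0 0;0.013 -0.0004 -0.0012 0 0 0 0;0.013 -0.0003 -0.0012 0 0 0 0;0.013 -0.0003 -0.0012 0 0 0 0;0.013 -0.0003 -0.0012 0 0 0 0;0.013 -0.0003 -0.0012 0 0 0 0;0.013 -0.0002 -0.0012 0 0 0 0"}}

```text
time: 17.15
position: [0.4855, -0.1564, 0.0924]
eef_rot: [[-0.23, 0.0, 0.973], [-0.973, 0.001, -0.23], [-0.001, -1.0, 0.0]]
ft_force: [2.9, 4.0, 6.5]
width: 0.171
```

```bash
python3 st.py 4 
```

```text
t 17.15 p [ 0.4855 -0.1564  0.0924] r 48.03 th 169.71 F [2.8903 4.0046 6.4618] Frad -2.1 Ftan -4.5 w 14.6 NEEDLE 4.566 hub 0.5747 -0.0074 red 43184
```

Call:
{"name": "step_arm", "arguments": {"plan": "0.013 -0.0002 -0.0012 0 0 0 0;0.013 -0.0001 -0.0013 0 0 0 0;0.013 -0.0001 -0.0012 0 0 0 0;0.013 -0.0001 -0.0013 0 0 0 0;0.013 -0.0001 -0.0013 0 0 0 0;0.013 0 -0.0013 0 0 0 0;0.013 0 -0.0013 0 0 0 0;0.013 0.0001 -0.0013 0 0 0 0;0.013 0.0001 -0.0013 0 0 0 0;0.013 0.0001 -0.0012 0 0 0 0"}}

```text
time: 18.2
position: [0.4849, -0.1688, 0.0924]
eef_rot: [[-0.23, -0.0, 0.973], [-0.973, 0.001, -0.23], [-0.001, -1.0, -0.001]]
ft_force: [2.4, 3.5, 7.4]
width: 0.18
```

```bash
python3 st.py 5 
```

```text
t 18.20 p [ 0.4849 -0.1688  0.0924] r 48.04 th -175.41 F [2.3651 3.5008 7.3765] Frad -2.6 Ftan -3.3 w 15.3 NEEDLE 4.891 hub 0.5748 -0.0074 red 45812
```

Call:
{"name": "step_arm", "arguments": {"plan": "0.013 0.0001 -0.0013 0 0 0 0;0.013 0.0002 -0.0012 0 0 0 0;0.013 0.0002 -0.0013 0 0 0 0;0.013 0.0002 -0.0012 0 0 0 0;0.013 0.0003 -0.0012 0 0 0 0;0.013 0.0003 -0.0012 0 0 0 0;0.013 0.0003 -0.0012 0 0 0 0;0.013 0.0004 -0.0012 0 0 0 0;0.013 0.0004 -0.0012 0 0 0 0;0.013 0.0004 -0.0012 0 0 0 0"}}

```text
time: 19.25
position: [0.4874, -0.1808, 0.0924]
eef_rot: [[-0.23, -0.001, 0.973], [-0.973, 0.001, -0.23], [-0.001, -1.0, -0.001]]
ft_force: [1.2, 4.2, 8.0]
width: 0.175
```

```bash
python3 st.py 6 
```

```text
t 19.25 p [ 0.4874 -0.1808  0.0924] r 48.06 th -160.81 F [1.1719 4.2494 7.9896] Frad -2.5 Ftan -3.6 w 14.9 NEEDLE 5.220 hub 0.5749 -0.0075 red 55812
```

Call:
{"name": "step_arm", "arguments": {"plan": "0.013 0.0005 -0.0012 0 0 0 0;0.013 0.0005 -0.0011 0 0 0 0;0.013 0.0005 -0.0012 0 0 0 0;0.013 0.0005 -0.0011 0 0 0 0;0.013 0.0006 -0.0011 0 0 0 0;0.013 0.0006 -0.0011 0 0 0 0;0.013 0.0006 -0.0011 0 0 0 0;0.013 0.0007 -0.0011 0 0 0 0;0.013 0.0007 -0.0011 0 0 0 0;0.013 0.0007 -0.001 0 0 0 0"}}

```text
time: 20.3
position: [0.4929, -0.1918, 0.0924]
eef_rot: [[-0.23, -0.002, 0.973], [-0.973, 0.001, -0.23], [-0.001, -1.0, -0.002]]
ft_force: [-0.1, 4.6, 8.5]
width: 0.175
```

```bash
python3 st.py 7 
```

```text
t 20.30 p [ 0.4929 -0.1918  0.0924] r 48.08 th -146.12 F [-0.1406  4.5699  8.4813] Frad -2.4 Ftan -3.9 w 14.9 NEEDLE 5.644 hub 0.5749 -0.0076 red 40450
```

Call:
{"name": "step_arm", "arguments": {"plan": "0.013 0.0007 -0.001 0 0 0 0;0.013 0.0008 -0.001 0 0 0 0;0.013 0.0008 -0.001 0 0 0 0;0.013 0.0008 -0.001 0 0 0 0;0.013 0.0008 -0.0009 0 0 0 0;0.013 0.0009 -0.0009 0 0 0 0;0.013 0.0009 -0.0009 0 0 0 0;0.013 0.0009 -0.0009 0 0 0 0;0.013 0.0009 -0.0008 0 0 0 0;0.013 0.001 -0.0008 0 0 0 0"}}

```text
time: 21.35
position: [0.5009, -0.201, 0.0924]
eef_rot: [[-0.23, -0.003, 0.973], [-0.973, 0.001, -0.23], [-0.0, -1.0, -0.003]]
ft_force: [-0.8, 5.0, 10.6]
width: 0.175
```

```bash
python3 st.py 8 
```

```text
t 21.35 p [ 0.5009 -0.201   0.0924] r 48.08 th -131.51 F [-0.8005  5.0183 10.5698] Frad -3.2 Ftan -3.9 w 14.9 NEEDLE 6.041 hub 0.5749 -0.0075 red 30518
```

Call:
{"name": "step_arm", "arguments": {"plan": "0.013 0.001 -0.0008 0.0001 0 0 0;0.013 0.001 -0.0008 0.0001 0 0 0;0.013 0.001 -0.0007 0.0001 0 0 0;0.013 0.001 -0.0007 0.0001 0 0 0;0.013 0.0011 -0.0007 0.0001 0 0 0;0.013 0.0011 -0.0006 0.0001 0 0 0;0.013 0.0011 -0.0006 0.0001 0 0 0;0.013 0.0011 -0.0006 0.0001 0 0 0;0.013 0.0011 -0.0006 0.0001 0 0 0;0.013 0.0011 -0.0005 0.0001 0 0 0"}}

```text
time: 22.4
position: [0.5103, -0.2075, 0.0925]
eef_rot: [[-0.23, -0.005, 0.973], [-0.973, 0.002, -0.23], [-0.0, -1.0, -0.006]]
ft_force: [-1.4, 5.0, 4.0]
width: 0.173
```

```bash
python3 st.py 9 
```

```text
t 22.40 p [ 0.5103 -0.2075  0.0925] r 48.08 th -117.90 F [-1.4157  5.0319  4.0208] Frad -3.8 Ftan -3.6 w 14.7 NEEDLE 6.366 hub 0.5749 -0.0075 red 43309
```

View pics/cd9.png

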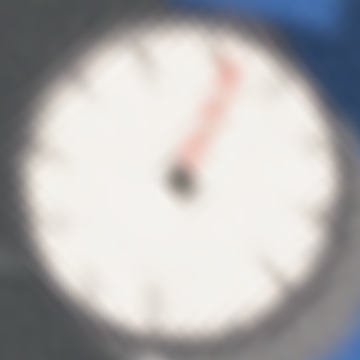

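View pics/c9.png

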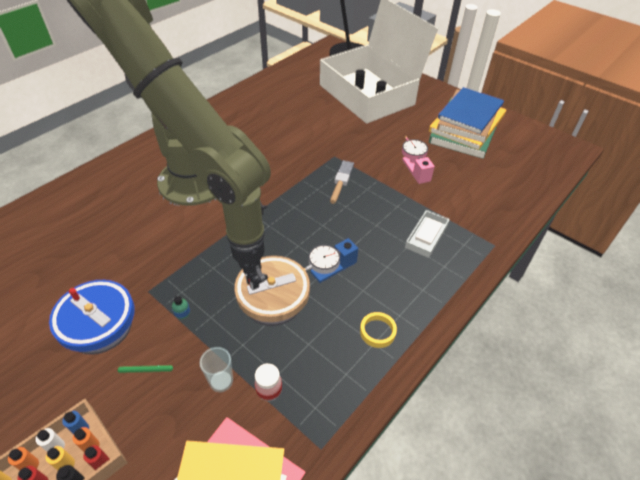

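Call:
{"name": "step_arm", "arguments": {"plan": "0.013 0.0012 -0.0004 0 0 0 0;0.013 0.0012 -0.0004 0 0 0 0;0.013 0.0012 -0.0004 0 0 0 0;0.013 0.0012 -0.0004 0 0 0 0;0.013 0.0012 -0.0003 0 0 0 0;0.013 0.0012 -0.0003 0 0 0 0;0.013 0.0012 -0.0002 0 0 0 0;0.013 0.0012 -0.0002 0 0 0 0;0.013 0.0012 -0.0002 0 0 0 0;0.013 0.0013 -0.0001 0 0 0 0"}}

```text
time: 23.45
position: [0.522, -0.2118, 0.0924]
eef_rot: [[-0.231, -0.006, 0.973], [-0.973, 0.0, -0.231], [0.001, -1.0, -0.006]]
ft_force: [-4.2, 2.8, 6.3]
width: 0.174
```

```bash
python3 st.py 10 
```

```text
t 23.45 p [ 0.522  -0.2118  0.0924] r 48.01 th -103.02 F [-4.2143  2.8283  6.3249] Frad -1.8 Ftan -4.7 w 14.8 NEEDLE 6.731 hub 0.5750 -0.0075 red 37115
```

Call:
{"name": "step_arm", "arguments": {"plan": "0.013 0.0012 -0.0001 0 0 0 0;0.013 0.0013 -0.0001 0 0 0 0;0.013 0.0012 -0.0001 0 0 0 0;0.013 0.0013 0 0 0 0 0;0.013 0.0012 0 0 0 0 0;0.013 0.0013 0 0 0 0 0;0.013 0.0013 0.0001 0 0 0 0;0.013 0.0012 0.0001 0 0 0 0;0.013 0.0013 0.0001 0 0 0 0;0.013 0.0013 0.0001 0 0 0 0"}}

```text
time: 24.5
position: [0.5346, -0.213, 0.0924]
eef_rot: [[-0.232, -0.006, 0.973], [-0.973, -0.001, -0.232], [0.003, -1.0, -0.005]]
ft_force: [-3.5, -2.0, 5.9]
width: 0.178
```

```bash
python3 st.py 11 
```

```text
t 24.50 p [ 0.5346 -0.213   0.0924] r 48.00 th -87.81 F [-3.4665 -1.9929  5.9087] Frad 1.9 Ftan -3.5 w 15.2 NEEDLE 6.995 hub 0.5750 -0.0074 red 26173
```

Call:
{"name": "step_arm", "arguments": {"plan": "0.013 0.0013 0.0001 0 0 0 0;0.013 0.0012 0.0002 0 0 0 0;0.013 0.0013 0.0002 0 0 0 0;0.013 0.0012 0.0002 0 0 0 0;0.013 0.0012 0.0003 0 0 0 0;0.013 0.0012 0.0003 0 0 0 0;0.013 0.0012 0.0004 0 0 0 0;0.013 0.0012 0.0004 0 0 0 0;0.013 0.0012 0.0004 0 0 0 0;0.013 0.0012 0.0004 0 0 0 0"}}

```text
time: 25.55
position: [0.5487, -0.2102, 0.0925]
eef_rot: [[-0.232, -0.003, 0.973], [-0.973, -0.001, -0.232], [0.002, -1.0, -0.002]]
ft_force: [-3.6, -2.5, 0.8]
width: 0.175
```

```bash
python3 st.py 12 
```

```text
t 25.55 p [ 0.5487 -0.2102  0.0925] r 47.91 th -70.59 F [-3.6266 -2.549   0.8088] Frad 1.2 Ftan -4.3 w 15.0 NEEDLE 7.126 hub 0.5750 -0.0074 red 54442
```

Call:
{"name": "step_arm", "arguments": {"plan": "0.013 0.0012 0.0005 0 0 0 0;0.013 0.0011 0.0005 0 0 0 0;0.013 0.0011 0.0005 0 0 0 0;0.013 0.0011 0.0006 0 0 0 0;0.013 0.0011 0.0006 0 0 0 0;0.013 0.0011 0.0006 0 0 0 0;0.013 0.0011 0.0006 0 0 0 0;0.013 0.001 0.0007 0 0 0 0;0.013 0.001 0.0007 0 0 0 0;0.013 0.001 0.0007 0 0 0 0"}}

```text
time: 26.6
position: [0.5601, -0.2044, 0.0926]
eef_rot: [[-0.232, -0.001, 0.973], [-0.973, -0.001, -0.232], [0.002, -1.0, -0.001]]
ft_force: [-0.9, -5.0, -1.8]
width: 0.173
```

```bash
python3 st.py 13 
```

```text
t 26.60 p [ 0.5601 -0.2044  0.0926] r 47.92 th -55.26 F [-0.9208 -4.9981 -1.8479] Frad 3.6 Ftan -3.6 w 14.8 NEEDLE 7.863 hub 0.5750 -0.0075 red 38896
```

Call:
{"name": "step_arm", "arguments": {"plan": "0.013 0.001 0.0008 0 0 0 0;0.013 0.001 0.0008 0 0 0 0;0.013 0.0009 0.0008 0 0 0 0;0.013 0.0009 0.0009 0 0 0 0;0.013 0.0009 0.0009 0 0 0 0;0.013 0.0009 0.0009 0 0 0 0;0.013 0.0009 0.0009 0 0 0 0;0.013 0.0008 0.0009 0 0 0 0;0.013 0.0008 0.001 0 0 0 0;0.013 0.0008 0.001 0 0 0 0"}}

```text
time: 27.65
position: [0.5696, -0.1957, 0.0926]
eef_rot: [[-0.232, -0.0, 0.973], [-0.973, -0.002, -0.232], [0.002, -1.0, 0.0]]
ft_force: [0.9, -5.9, -4.3]
width: 0.174
```

```bash
python3 st.py 14 
```

```text
t 27.65 p [ 0.5696 -0.1957  0.0926] r 47.91 th -39.80 F [ 0.9122 -5.8533 -4.284 ] Frad 4.4 Ftan -3.9 w 14.8 NEEDLE 7.078 hub 0.5750 -0.0074 red 31161
```

Call:
{"name": "step_arm", "arguments": {"plan": "0.013 0.0007 0.001 0 0 0 0;0.013 0.0007 0.001 0 0 0 0;0.013 0.0007 0.001 0 0 0 0;0.013 0.0007 0.0011 0 0 0 0;0.013 0.0007 0.0011 0 0 0 0;0.013 0.0006 0.0011 0 0 0 0;0.013 0.0006 0.0011 0 0 0 0;0.013 0.0006 0.0011 0 0 0 0;0.013 0.0005 0.0011 0 0 0 0;0.013 0.0005 0.0012 0 0 0 0"}}

```text
time: 28.7
position: [0.5765, -0.1847, 0.0926]
eef_rot: [[-0.232, 0.001, 0.973], [-0.973, -0.001, -0.232], [0.001, -1.0, 0.001]]
ft_force: [3.2, -6.5, -4.5]
width: 0.172
```

```bash
python3 st.py 15 
```

```text
t 28.70 p [ 0.5765 -0.1847  0.0926] r 47.94 th -24.20 F [ 3.1702 -6.4588 -4.5101] Frad 5.5 Ftan -4.6 w 14.6 NEEDLE 6.894 hub 0.5750 -0.0074 red 39344
```

The needle shows a local bump of 7.86 at knob angle -55°, standing on a smooth run-out that tops out near 7.1. With the stated 4.0 mm range and a minimum of 4.05, the maximum should be about 8.05, and there is only one high spot, so it lies near -55°. Cranking back to scan it finely.

Call:
{"name": "step_arm", "arguments": {"plan": "0.013 -0.0004 -0.0008 0 0 0 0;0.013 -0.0008 -0.0017 0 0 0 0;0.013 -0.0009 -0.0019 0 0 0 0;0.013 -0.0009 -0.0019 0 0 0 0;0.013 -0.001 -0.0018 0 0 0 0;0.013 -0.0012 -0.0018 0 0 0 0;0.013 -0.0013 -0.0016 0 0 0 0;0.013 -0.0013 -0.0015 0 0 0 0;0.013 -0.0012 -0.0014 0 0 0 0;0.013 -0.001 -0.0011 0 0 0 0"}}

```text
time: 29.75
position: [0.568, -0.1974, 0.0927]
eef_rot: [[-0.23, 0.004, 0.973], [-0.973, 0.002, -0.23], [-0.003, -1.0, 0.003]]
ft_force: [7.2, -1.3, -8.2]
width: 0.176
```

```bash
python3 st.py 16 
```

```text
t 29.75 p [ 0.568  -0.1974  0.0927] r 47.91 th -42.64 F [ 7.247  -1.3237 -8.1548] Frad 6.2 Ftan 3.9 w 15.1 NEEDLE 7.113 hub 0.5750 -0.0074 red 58790
```

Call:
{"name": "step_arm", "arguments": {"plan": "0.013 -0.0002 -0.0004 -0.0002 0 0 0;0.013 -0.0002 -0.0004 -0.0002 0 0 0;0.013 -0.0002 -0.0004 -0.0002 0 0 0;0.013 -0.0002 -0.0004 -0.0002 0 0 0;0.013 -0.0002 -0.0004 -0.0002 0 0 0;0.013 -0.0002 -0.0004 -0.0002 0 0 0;0.013 -0.0002 -0.0004 0 0 0 0;0.013 -0.0002 -0.0003 0 0 0 0;0.013 0 0 0 0 0 0;0.013 0 0 0 0 0 0"}}

```text
time: 30.8
position: [0.5644, -0.2012, 0.0925]
eef_rot: [[-0.23, 0.0, 0.973], [-0.973, 0.0, -0.23], [-0.0, -1.0, 0.0]]
ft_force: [1.6, 4.8, 5.2]
width: 0.176
```

```bash
python3 st.py 17 
```

```text
t 30.80 p [ 0.5644 -0.2012  0.0925] r 48.07 th -48.94 F [1.5531 4.7718 5.1795] Frad -2.6 Ftan 4.3 w 15.0 NEEDLE 7.145 hub 0.5750 -0.0075 red 48555
```

Call:
{"name": "step_arm", "arguments": {"plan": "0.013 -0.0003 -0.0003 0 0 0 0;0.013 -0.0003 -0.0003 0 0 0 0;0.013 -0.0003 -0.0003 0 0 0 0;0.013 -0.0003 -0.0003 0 0 0 0;0.013 -0.0003 -0.0003 0 0 0 0;0.013 -0.0003 -0.0003 0 0 0 0;0.013 -0.0003 -0.0002 0 0 0 0;0.013 -0.0003 -0.0002 0 0 0 0;0.013 0 0 0 0 0 0;0.013 0 0 0 0 0 0"}}

```text
time: 31.85
position: [0.5619, -0.2032, 0.0925]
eef_rot: [[-0.23, 0.0, 0.973], [-0.973, 0.0, -0.23], [-0.0, -1.0, 0.0]]
ft_force: [1.9, 4.7, 5.4]
width: 0.17
```

```bash
python3 st.py 18 
```

```text
t 31.85 p [ 0.5619 -0.2032  0.0925] r 48.07 th -52.70 F [1.9335 4.6665 5.3566] Frad -2.5 Ftan 4.4 w 14.6 NEEDLE 7.553 hub 0.5750 -0.0075 red 36947
```

Call:
{"name": "step_arm", "arguments": {"plan": "0.013 -0.0003 -0.0002 0 0 0 0;0.013 -0.0004 -0.0002 0 0 0 0;0.013 -0.0003 -0.0002 0 0 0 0;0.013 -0.0004 -0.0003 0 0 0 0;0.013 -0.0003 -0.0002 0 0 0 0;0.013 -0.0004 -0.0002 0 0 0 0;0.013 -0.0003 -0.0002 0 0 0 0;0.013 -0.0003 -0.0002 0 0 0 0;0.013 0 0 0 0 0 0;0.013 0 0 0 0 0 0"}}

```text
time: 32.9
position: [0.5593, -0.2051, 0.0924]
eef_rot: [[-0.23, 0.0, 0.973], [-0.973, 0.0, -0.23], [-0.0, -1.0, 0.0]]
ft_force: [2.6, 3.4, 5.6]
width: 0.176
```

```bash
python3 st.py 19 
```

```text
t 32.90 p [ 0.5593 -0.2051  0.0924] r 48.05 th -56.56 F [2.6154 3.4418 5.6426] Frad -1.4 Ftan 4.1 w 15.0 NEEDLE 7.892 hub 0.5750 -0.0074 red 35592
```

Call:
{"name": "step_arm", "arguments": {"plan": "0.013 -0.0004 -0.0002 0 0 0 0;0.013 -0.0003 -0.0002 0 0 0 0;0.013 -0.0004 -0.0002 0 0 0 0;0.013 -0.0003 -0.0002 0 0 0 0;0.013 -0.0004 -0.0002 0 0 0 0;0.013 -0.0003 -0.0002 0 0 0 0;0.013 -0.0004 -0.0002 0 0 0 0;0.013 -0.0003 -0.0002 0 0 0 0;0.013 0 0 0 0 0 0;0.013 0 0 0 0 0 0"}}

```text
time: 33.95
position: [0.5565, -0.2068, 0.0924]
eef_rot: [[-0.23, 0.0, 0.973], [-0.973, 0.0, -0.23], [-0.0, -1.0, 0.0]]
ft_force: [1.7, 3.2, 4.8]
width: 0.176
```

```bash
python3 st.py 20 
```

```text
t 33.95 p [ 0.5565 -0.2068  0.0924] r 48.08 th -60.45 F [1.6699 3.1755 4.8209] Frad -1.9 Ftan 3.0 w 15.0 NEEDLE 7.956 hub 0.5750 -0.0076 red 33932
```

Call:
{"name": "step_arm", "arguments": {"plan": "0.013 -0.0004 -0.0002 0 0 0 0;0.013 -0.0004 -0.0002 0 0 0 0;0.013 -0.0004 -0.0002 0 0 0 0;0.013 -0.0003 -0.0002 0 0 0 0;0.013 -0.0004 -0.0002 0 0 0 0;0.013 -0.0004 -0.0002 0 0 0 0;0.013 -0.0004 -0.0001 0 0 0 0;0.013 -0.0003 -0.0002 0 0 0 0;0.013 0 0 0 0 0 0;0.013 0 0 0 0 0 0"}}

```text
time: 35.0
position: [0.5535, -0.2084, 0.0924]
eef_rot: [[-0.23, 0.0, 0.973], [-0.973, 0.0, -0.23], [-0.0, -1.0, 0.0]]
ft_force: [2.0, 4.1, 6.0]
width: 0.17
```

```bash
python3 st.py 21 
```

```text
t 35.00 p [ 0.5535 -0.2084  0.0924] r 48.05 th -64.53 F [1.9558 4.1266 5.9996] Frad -2.9 Ftan 3.5 w 14.5 NEEDLE 7.734 hub 0.5750 -0.0075 red 32983
```

Call:
{"name": "step_arm", "arguments": {"plan": "0.013 -0.0004 -0.0002 0 0 0 0;0.013 -0.0004 -0.0002 0 0 0 0;0.013 -0.0004 -0.0002 0 0 0 0;0.013 -0.0004 -0.0001 0 0 0 0;0.013 -0.0004 -0.0002 0 0 0 0;0.013 -0.0004 -0.0001 0 0 0 0;0.013 -0.0004 -0.0001 0 0 0 0;0.013 -0.0003 -0.0002 0 0 0 0;0.013 0 0 0 0 0 0;0.013 0 0 0 0 0 0"}}

```text
time: 36.05
position: [0.5505, -0.2097, 0.0925]
eef_rot: [[-0.231, 0.001, 0.973], [-0.973, 0.0, -0.231], [-0.0, -1.0, 0.0]]
ft_force: [2.1, 3.0, 5.3]
width: 0.174
```

```bash
python3 st.py 22 
```

```text
t 36.05 p [ 0.5505 -0.2097  0.0925] r 48.07 th -68.43 F [2.1266 2.9537 5.2566] Frad -2.0 Ftan 3.1 w 14.8 NEEDLE 7.255 hub 0.5750 -0.0074 red 40222
```

The fine scan puts the peak at about -59.3° (7.55, 7.89, 7.96, 7.73, 7.26 at -52.7, -56.6, -60.5, -64.5, -68.4), close to the expected 8.0. Cranking back onto it.

Call:
{"name": "step_arm", "arguments": {"plan": "0.013 0.0008 0.0003 0 0 0 0;0.013 0.0012 0.0005 0 0 0 0;0.013 0.0012 0.0006 0 0 0 0;0.013 0.0012 0.0006 0 0 0 0;0.013 0.0012 0.0006 0 0 0 0;0.013 0.0012 0.0006 0 0 0 0;0.013 0.0011 0.0006 0 0 0 0;0.013 0.0009 0.0005 0 0 0 0;0.013 0 0 0 0 0 0;0.013 0 0 0 0 0 0"}}

```text
time: 37.1
position: [0.5569, -0.2067, 0.0924]
eef_rot: [[-0.232, -0.004, 0.973], [-0.973, -0.002, -0.232], [0.003, -1.0, -0.003]]
ft_force: [-4.5, 1.4, 10.9]
width: 0.175
```

```bash
python3 st.py 23 
```

```text
t 37.10 p [ 0.5569 -0.2067  0.0924] r 48.14 th -59.91 F [-4.451   1.3878 10.9231] Frad -3.4 Ftan -3.2 w 14.9 NEEDLE 7.955 hub 0.5750 -0.0075 red 35014
```

Call:
{"name": "step_arm", "arguments": {"plan": "0.013 0.0002 0.0001 0.0002 0 0 0;0.013 0.0002 0.0001 0.0002 0 0 0;0.013 0.0002 0.0001 0.0002 0 0 0;0.013 0.0002 0.0001 0.0002 0 0 0;0.013 0.0002 0.0001 0.0002 0 0 0;0.013 0 0 0 0 0 0;0.013 0 0 0 0 0 0;0.013 0 0 0 0 0 0;0.013 0 0 0 0 0 0;0.013 0 0 0 0 0 0"}}

```text
time: 38.15
position: [0.5569, -0.2066, 0.0925]
eef_rot: [[-0.232, -0.006, 0.973], [-0.973, -0.002, -0.232], [0.003, -1.0, -0.005]]
ft_force: [-5.5, 1.1, 5.4]
width: 0.168
```

```bash
python3 st.py 24 
```

```text
t 38.15 p [ 0.5569 -0.2066  0.0925] r 48.09 th -59.86 F [-5.4977  1.1387  5.3624] Frad -3.7 Ftan -4.2 w 14.4 NEEDLE 7.973 hub 0.5749 -0.0075 red 39840
```

Call:
{"name": "step_arm", "arguments": {"plan": "0.013 0.0002 0.0001 0 0 0 0;0.013 0.0002 0.0001 0 0 0 0;0.013 0.0002 0.0001 0 0 0 0;0.013 0.0002 0.0001 0 0 0 0;0.013 0.0002 0.0001 0 0 0 0;0.013 0 0 0 0 0 0;0.013 0 0 0 0 0 0;0.013 0 0 0 0 0 0;0.013 0 0 0 0 0 0;0.013 0 0 0 0 0 0"}}

```text
time: 39.2
position: [0.5578, -0.2061, 0.0924]
eef_rot: [[-0.232, -0.006, 0.973], [-0.973, -0.002, -0.232], [0.003, -1.0, -0.006]]
ft_force: [-4.9, 0.7, 6.8]
width: 0.178
```

```bash
python3 st.py 25 
```

```text
t 39.20 p [ 0.5578 -0.2061  0.0924] r 48.09 th -58.64 F [-4.9076  0.6751  6.7851] Frad -3.1 Ftan -3.8 w 15.2 NEEDLE 7.973 hub 0.5750 -0.0075 red 37806
```

Readings of 7.973 at both -59.9° and -58.6° bracket the peak. I'll take the preload off the hand, then open.

Call:
{"name": "step_arm", "arguments": {"plan": "0.013 -0.0004 0 0.0003 0 0 0;0.013 -0.0004 0.0001 0.0003 0 0 0;0.013 -0.0004 0.0001 0.0003 0 0 0;0.013 -0.0003 0 0.0002 0 0 0;0.013 0 0 0 0 0 0;0.013 0 0 0 0 0 0;0.013 0 0 0 0 0 0;0.013 0 0 0 0 0 0;0.013 0 0 0 0 0 0;0.013 0 0 0 0 0 0"}}

```text
time: 40.25
position: [0.5583, -0.2056, 0.0927]
eef_rot: [[-0.232, -0.003, 0.973], [-0.973, -0.0, -0.232], [0.001, -1.0, -0.003]]
ft_force: [-1.8, -4.3, -13.4]
width: 0.174
```

```bash
python3 st.py 26 
```

```text
t 40.25 p [ 0.5583 -0.2056  0.0927] r 47.93 th -57.87 F [ -1.7945  -4.3434 -13.3809] Frad 2.7 Ftan -3.8 w 14.8 NEEDLE 7.969 hub 0.5750 -0.0075 red 38970
```

Call:
{"name": "step_arm", "arguments": {"plan": "0.013 -0.0002 -0.0003 -0.0003 0 0 0;0.013 -0.0002 -0.0003 -0.0003 0 0 0;0.013 -0.0001 -0.0003 -0.0001 0 0 0;0.013 0 0 0 0 0 0;0.013 0 0 0 0 0 0;0.013 0 0 0 0 0 0;0.013 0 0 0 0 0 0;0.013 0 0 0 0 0 0;0.013 0 0 0 0 0 0;0.013 0 0 0 0 0 0"}}

```text
time: 41.3
position: [0.559, -0.2049, 0.0932]
eef_rot: [[-0.23, -0.0, 0.973], [-0.973, 0.001, -0.23], [-0.001, -1.0, -0.0]]
ft_force: [-0.3, -2.6, -23.0]
width: 0.172
```

```bash
python3 st.py 27 
```

```text
t 41.30 p [ 0.559  -0.2049  0.0932] r 47.77 th -56.68 F [ -0.321   -2.6133 -22.9608] Frad 2.0 Ftan -1.7 w 14.7 NEEDLE 8.354 hub 0.5751 -0.0076 red 40034
```

The upward pull grew to 23 N and the needle jumped to 8.35, so my z relief was lifting the wheel a little. Lowering at once.

Call:
{"name": "step_arm", "arguments": {"plan": "0.013 0 0 -0.0004 0 0 0;0.013 0 0 -0.0004 0 0 0;0.013 0 0 -0.0002 0 0 0;0.013 0 0 0 0 0 0;0.013 0 0 0 0 0 0;0.013 0 0 0 0 0 0;0.013 0 0 0 0 0 0;0.013 0 0 0 0 0 0;0.013 0 0 0 0 0 0;0.013 0 0 0 0 0 0"}}

```text
time: 42.35
position: [0.5592, -0.2052, 0.0927]
eef_rot: [[-0.23, 0.0, 0.973], [-0.973, 0.0, -0.23], [-0.0, -1.0, 0.0]]
ft_force: [-2.9, -1.0, -12.8]
width: 0.178
```

```bash
python3 st.py 28 
```

```text
t 42.35 p [ 0.5592 -0.2052  0.0927] r 48.09 th -56.68 F [ -2.9124  -1.0084 -12.8347] Frad -0.8 Ftan -3.0 w 15.2 NEEDLE 8.179 hub 0.5749 -0.0076 red 41976
```

Call:
{"name": "step_arm", "arguments": {"plan": "0.013 0 0 -0.0003 0 0 0;0.013 0 0 -0.0003 0 0 0;0.013 0 0 0 0 0 0;0.013 0 0 0 0 0 0;0.013 0 0 0 0 0 0;0.013 0 0 0 0 0 0;0.013 0 0 0 0 0 0;0.013 0 0 0 0 0 0;0.013 0 0 0 0 0 0;0.013 0 0 0 0 0 0"}}

```text
time: 43.4
position: [0.5595, -0.2051, 0.0926]
eef_rot: [[-0.23, 0.001, 0.973], [-0.973, -0.0, -0.23], [-0.0, -1.0, 0.001]]
ft_force: [-5.9, 0.8, -2.4]
width: 0.17
```

```bash
python3 st.py 29; python3 - <<'E'
import cv2
a=cv2.imread("pics/c29.png");b=cv2.imread("pics/scene_9_full.png")
cv2.imwrite("pics/x29.png",cv2.resize(a[215:335,220:385],None,fx=4.8,fy=4.8,interpolation=cv2.INTER_CUBIC))
E
```

```text
t 43.40 p [ 0.5595 -0.2051  0.0926] r 48.17 th -56.32 F [-5.8613  0.8322 -2.3852] Frad -3.9 Ftan -4.4 w 14.5 NEEDLE 8.174 hub 0.5750 -0.0076 red 38161
```

View pics/x29.png

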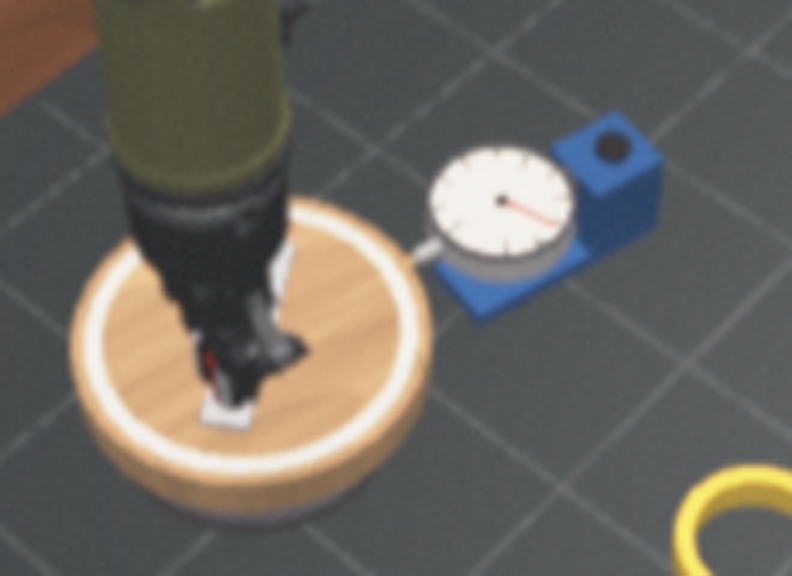

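The vertical load is gone (-2.4 N). The wheel crept 2–3° past the peak, so I'll crank it back clockwise about 2.8°, taking up the arm's give.

Call:
{"name": "step_arm", "arguments": {"plan": "0.013 -0.0005 -0.0003 0 0 0 0;0.013 -0.0005 -0.0003 0 0 0 0;0.013 -0.0005 -0.0003 0 0 0 0;0.013 -0.0005 -0.0003 0 0 0 0;0.013 -0.0005 -0.0003 0 0 0 0;0.013 -0.0005 -0.0003 0 0 0 0;0.013 -0.0004 -0.0003 0 0 0 0;0.013 0 0 0 0 0 0;0.013 0 0 0 0 0 0;0.013 0 0 0 0 0 0"}}

```text
time: 44.45
position: [0.5573, -0.2064, 0.0926]
eef_rot: [[-0.23, 0.003, 0.973], [-0.973, 0.001, -0.23], [-0.002, -1.0, 0.003]]
ft_force: [2.6, 5.2, -2.2]
width: 0.172
```

```bash
python3 st.py 30
```

```text
t 44.45 p [ 0.5573 -0.2064  0.0926] r 48.14 th -59.39 F [ 2.6452  5.1568 -2.2298] Frad -3.1 Ftan 4.9 w 14.7 NEEDLE 8.200 hub 0.5749 -0.0075 red 52639
```

At -59.4° with the needle at 8.20, a peak plus the small offset. I'll back off the tangential load briefly in-plane and open in the same call.

Call:
{"name": "step_arm", "arguments": {"plan": "0.013 0.0003 0.0004 0 0 0 0;0.013 0.0003 0.0004 0 0 0 0;0.013 0.0002 0.0003 0 0 0 0;0.03 0 0 0 0 0 0;0.036 0 0 0 0 0 0;0.04 0 0 0 0 0 0;0.04 0 0 0 0 0 0;0.04 0 0 0 0 0 0;0.04 0 0 0 0 0 0;0.04 0 0 0 0 0 0"}}

```text
time: 45.5
position: [0.5565, -0.2064, 0.0919]
eef_rot: [[-0.231, -0.0, 0.973], [-0.973, -0.0, -0.231], [0.0, -1.0, -0.0]]
ft_force: [-1.1, -0.1, -0.6]
width: 0.469
```

```bash
python3 st.py 31; python3 - <<'E'
from h import *
cv2.imwrite("pics/w31.png",grab_frame("wrist")[:,:,::-1])
E
```

```text
t 45.50 p [ 0.5565 -0.2064  0.0919] r 47.65 th -60.24 F [-1.0517 -0.146  -0.5872] Frad -0.4 Ftan -1.0 w 40.1 NEEDLE 8.194 hub 0.5749 -0.0076 red 51876
```

View pics/w31.png

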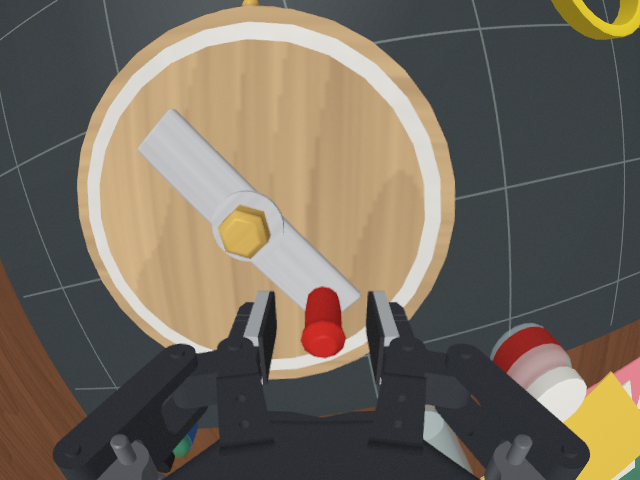

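The knob stands free between the open pads with the needle at 8.19. Raising straight up.

Call:
{"name": "step_arm", "arguments": {"plan": "0.04 0 0 0.005 0 0 0;0.04 0 0 0.015 0 0 0;0.04 0 0 0.025 0 0 0;0.04 0 0 0.025 0 0 0;0.04 0 0 0.025 0 0 0;0.04 0 0 0.025 0 0 0;0.04 0 0.02 0.015 0 0 0;0.04 0 0.03 0.005 0 0 0;0.04 0 0.03 0 0 0 0;0.04 0 0.03 0 0 0 0"}}

```text
time: 46.6
position: [0.5562, -0.0938, 0.233]
eef_rot: [[-0.23, 0.001, 0.973], [-0.973, 0.0, -0.23], [-0.0, -1.0, 0.001]]
ft_force: [0.5, 0.4, 0.3]
width: 0.466
```

Call:
{"name": "step_arm", "arguments": {"plan": "0.04 0 0.03 0 0 0 0;0.04 0 0.01 0 0 0 0;0.04 0 0 0 0 0 0;0.04 0 0 0 0 0 0;0.04 0 0 0 0 0 0;0.04 0 0 0 0 0 0;0.04 0 0 0 0 0 0;0.04 0 0 0 0 0 0;0.04 0 0 0 0 0 0;0.04 0 0 0 0 0 0"}}

```text
time: 47.6
position: [0.5565, -0.0564, 0.2319]
eef_rot: [[-0.231, -0.0, 0.973], [-0.973, 0.0, -0.231], [-0.0, -1.0, -0.0]]
ft_force: [0.3, -0.3, -0.4]
width: 0.464
```

```bash
python3 st.py 32; python3 - <<'E'
from h import *
s=sense();print(s["position"],np.abs(s["joint_vel"]).max())
np.savez("w32.npz",p=s["position"],R=s["eef_rot"])
cv2.imwrite("pics/w32.png",grab_frame("wrist")[:,:,::-1])
a=cv2.imread("pics/c32.png");cv2.imwrite("pics/x32.png",cv2.resize(a[215:335,220:385],None,fx=4.8,fy=4.8,interpolation=cv2.INTER_CUBIC))
E
```

```text
t 47.60 p [ 0.5565 -0.0564  0.2319] r 111.14 th 77.69 F [ 0.3405 -0.3189 -0.4185] Frad -0.2 Ftan -0.4 w 39.6 NEEDLE 8.197 hub 0.5749 -0.0075 red 51279
[ 0.5565 -0.0564  0.2319] 0.0024488809279567775
```

View pics/w32.png

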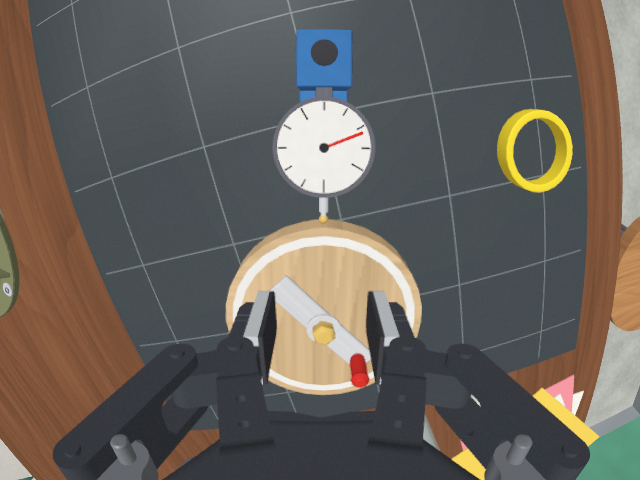

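View pics/x32.png

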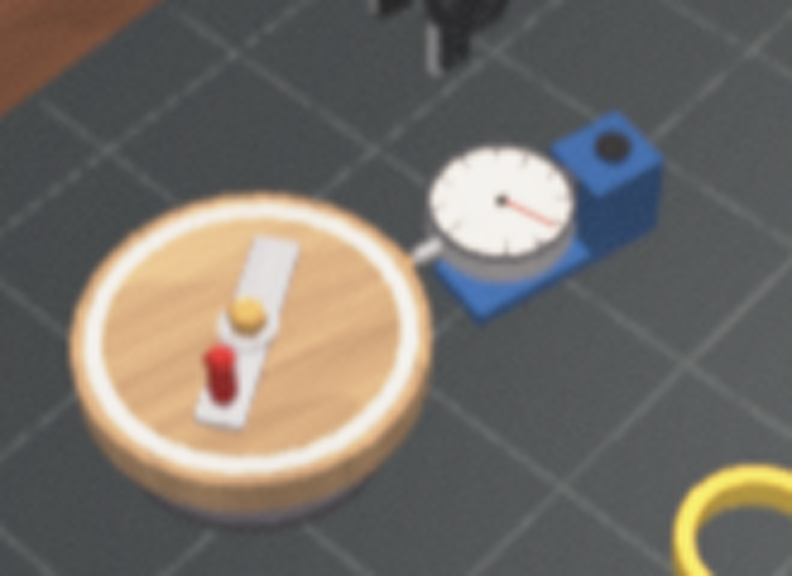

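The final view agrees: hole, dial, tip and nut are in line (columns 323–324), the needle is steady at 8.20 mm and the robot touches nothing. Handing in.

```bash
python3 -c "
from bench import order
print(order.job_done())"
```

```text
the job is handed in; nothing more can be done
None
```

I slid the blue gauge up and let it go at 4.07 mm. I then cranked the wheel by its knob, found the high spot, and left it standing at the plunger. I handed in at 47.6 s.

- **Aim:** in the last wrist picture the block's hole, the dial centre, the plunger tip and the wheel's nut all fall in one column, within 1 px.
- **High spot:** a 15° survey showed a smooth run-out from 4.05 to about 7.1 mm. A separate bump topped out at about 7.97 mm, with the knob at about -59°. I scanned it in 4° steps and cranked back onto it. The needle held at 8.20 mm after release, well short of the 10 mm end.
- **Not a full turn:** I surveyed about 225°. I stopped there because there is only one high spot, and 4.05 to 7.97 mm (3.9 mm) nearly fills the stated 4.0 mm range.
- **Mishap:** while easing the hand before letting go, I pulled up on the knob with up to 23 N for about a second. The needle rose to 8.35 mm, so the wheel tilted slightly; I lowered it and cranked back to the peak. The reading then stayed about 0.23 mm higher than in the scan, so the wheel's foot probably moved a few tenths of a millimetre. In the pictures the nut moved about a third of a pixel at most (under 1 mm).

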